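Move the glaze canister from the spray stand into the drip rack

ROBOT

A 6-joint arm with a two-finger parallel gripper is mounted at the origin on the work surface. World frame = base frame: x ahead of the robot, y to its left, z up, the work surface at z = 0. Lengths are in m, angles in rad, forces in N, time in s.
With the tool pointing down it reaches from about 0.275 to 0.825 m from the base axis. Payload 5.2 kg.
Tool frame: the origin (TCP) lies at the very end of the fingers, on their centre line; the grasp point (between the pads) lies 19 mm behind it; z points along the fingers, y is the line along which they close (so a half turn about z gives the same grasp; the last joint's range is limited). The gripper opens to 93 mm and grips with 3 to 60 N. Pads are 15 mm wide; open, the fingers measure 128 mm over their backs; the gripper's body (75 mm by 188 mm) begins 65 mm behind the grasp point.
Start: joints at [1.014, 0.259, 1.535, -0, 1.348, -0.203], TCP at [0.191, 0.516, 0.219] pointing down, gripper open.
Joint ranges: [-3.14, 3.14], [-0.91, 2.08], [0.19, 2.58], [-1.22, 4.36], [0.22, 2.71], [-3.12, 3.12]. Speed limits (rad/s): [2.57, 2.57, 3.14, 3.14, 3.14, 3.14].

INTERFACE

Orientations are given as a 3x3 rotation matrix whose columns are the frame's x, y, z axes.
In Python, from rig import arm, read_camera, recognise, regions_of gives the robot as it stands. The module is installed in compiled form; this text tells all that it offers.
- The arm moves only by the shell command python3 -m handwheel 'ROWS' [FORCE]. ROWS is JSON, one flat list of numbers, 7 for each row, row after row: the turn, a rotation vector about the world's x, y, z in rad, then the shift along the world's x, y, z in mm, then the opening, from 0 (shut) to 1 (fully open). A call has 1 to 5 rows; each row is the pose to reach, as a shift and turn from the pose commanded when the call began; what a row does not reach only later rows make up. A row lasts 1/10 s, in which the tool goes at most 50 mm and 8.59 degrees, less where a joint would pass 70% of its speed; a pose out of reach is approached as far as the arm can. A call with a gripper value outside its range is refused whole. The fingers move at their own pace and stop on an object; FORCE is the grip in N (left out, the last holds). Time passes only in rows, so rows that repeat a pose let the fingers close. It gives the time, the measured TCP pose, the force, the opening and the grip force at its end, in the units of the state.
- arm.sense(): the state, without advancing time (a new reading comes with each control period).
- read_camera(name): name is "scene" or "top" or "wrist"; returns a dict with "frame" (400x640x3 uint8, red, green, blue), "mtx" (3x3 intrinsics, pixels), "position" and "rotation" of the camera in the world; the wrist camera has in their place "hand_eye" (4x4, takes a point from camera to tool coordinates, whose origin is the TCP and whose axes are the flange's). Camera axes: x right, y up, looking along -z (the intrinsics and any distortion apply to the point x, -y, -z); pixel columns grow to the right and rows downward; lengths in m; the calibration is good to about 2 mm. A picture is of the moment at which its call begins: read the wrist's pose just before it. There is no depth.
- arm.sign_off(): hands the job in; it is judged then, once.
Trained networks look in a picture, given as the dict that the camera call returned (one of the last four; its "shot" number tells which), for a name from the list of things; names that differ only in an ending like _2 or _b are one class to them, and where a whole thing is asked for, a point or a joint stands for the part that bears it (a point fixed in the world has none). Each returns a list of dicts, best first, with "p" (0 to 1); they miss things now and then, are a little off and sometimes report something else, mostly with a low value. They report only what shows in the picture. A call takes as long as a camera call. They do not tell look-alikes from the thing itself.
- recognise(picture, label): "box" ([left, top, width, height] in pixels, round what is visible of it).
- regions_of(picture, label): "mask" (400x640 bool, what is visible of it) and "box" ([left, top, width, height] in pixels, round what is visible of it).
The state is a dict: "time": time; "joint_positions": joint angles; "joint_velocities": joint speeds; "tau": joint torques, N m; "position": TCP position; "tool_rot": TCP orientation; "ft_force": force on the tool from outside, world axes, zero at the start; "wrist_torque": the same for the moment, N m; "opening": finger opening in m; "grip_force": force on a finger pad.
Only numpy, scipy, OpenCV 4.12 (cv2) and the standard library are available. Lean on these libraries where they do the work, as an engineer would, in place of code of your own. Each camera call takes 0.05 s, during which the arm holds its last target. There are 200 camera calls.

TASK

Lift the blue glaze canister off the stand in the clear spray booth, set it down on the round wooden bat and let go of it. Then grip it afresh and stand it on the cork mat in the drip rack, under the slatted shelf, centred on the mat with its black side handle pointing straight out of the rack's open front. Keep the canister upright, set it down gently each time, and leave all the other pots, jars and tools where they are.

Things in the scene. Friction and masses are not known exactly. Their poses are not given: they have to be found in the camera images.
- canister: Blue lidded glaze canister, 84 mm diameter, 104 mm to the top of its fixed steel lid, 140 mm overall, 0.3 to 0.6 kg. Origin: centre of its underside; z up; +x points to its black side handle. A fixed steel bow stands over the lid.
- bow (a point): Middle of the canister's bow: a fixed flat bar along the canister's x, 78 mm long, 14 mm thick in y, 12 mm tall (128 to 140 mm above the canister's underside; this point at 134 mm), on two uprights at x = +-33 mm; 24 mm free under it.
- side_grip (a point): Point on the black D-shaped side handle, 106 mm from the canister's axis, 78 mm above its underside. The handle lies in the canister's plane y = 0, 14 mm thick in y: an upright bar at x = 98 to 114 mm, z = 30 to 94 mm, joined to the wall (x = 42 mm) by arms 12 mm high at its top and bottom.
- booth: Fixed spray booth, 250 mm square. Origin: on the table under the centre of its round stand; -x is its open front. Clear screens 240 mm high: back screen at x = +127 to 131 mm, 250 mm wide; side screens at y = +-123 mm (posts 8 mm), from x = -4 to +130 mm. Base plate 6 mm thick.
- stand_top (a point): Centre of the top of the booth's round metal stand, 124 mm diameter, 60 mm above the table; the canister starts here with its side handle towards the back screen.
- bat: Fixed round dark wooden bat (board), 130 mm diameter, 10 mm thick, in the middle of the table. Origin: centre of its underside, on the table.
- rack: Fixed drip rack, 150 mm deep (x), 290 mm wide (y). Origin: on the table under its centre; -x is its open front. White tray: floor 5 mm thick, lip 16 mm high and 7 mm thick all round. Over it a dark slatted shelf over x = -62 to +62 mm, underside 190 mm and top 200 mm above the table, on 12 mm square legs at x = +-56, y = +-139 mm.
- mat: Fixed round cork mat, 100 mm diameter, 3 mm thick, on the tray floor under the shelf, at one side of the rack (rack x = 0, y = +60 or -60 mm). Origin: centre of its underside, 5 mm above the table; same axes as the rack.
- jar_rack: Grey glaze jar with a red lid, 66 mm diameter, 110 mm tall, standing in the rack's tray on the side without the cork mat. Bystander. Origin: centre of its underside.
- jar_green: Green glaze jar with a dark lid, 72 mm diameter, 120 mm tall, on the table near one side. Bystander. Origin: centre of its underside.
- jar_ochre: Yellow glaze jar with a dark lid, 72 mm diameter, 120 mm tall, on the table near the other side. Bystander. Origin: centre of its underside.
- cone: Tall terracotta cone, 76 mm diameter at the foot, 190 mm tall, standing behind the bat. Bystander. Origin: centre of its underside.
- glaze_bowl: Low terracotta bowl, 100 mm diameter, 45 mm tall, on the table in front of the booth. Bystander. Origin: centre of its underside.
- mug: White mug, 72 mm diameter plus its handle, 90 mm tall, behind the bat. Bystander. Origin: centre of its underside.
- brush: Brush 180 mm long lying on the table in front of the rack. Bystander. Origin: at its middle, underside.
Things that resemble listed ones, but are neither listed nor needed, are in the scene too. There is more than one size of the canister; the job needs the middle-sized.

How it is judged:
On the way:
1. the canister stands upright on the bat, let go (horizontal distance between canister and bat below 0.04 m and z of canister in the frame of bat between 0.005 and 0.015 m and angle between canister's own z axis and vertical below 0.06 rad and contact force between canister and the fingers below 0.2 N and linear speed of canister below 0.03 m/s), for 0.2 s.
At the end, for the whole second after the job is handed in: The canister stands at rest, upright (within 0.06 rad), on the cork mat with its axis within 25 mm of the mat's centre, its side handle pointing out of the rack's open front within 0.4 rad, and released (horizontal distance between canister and mat below 0.025 m and z of canister in the frame of mat between -0.001 and 0.008 m and angle between canister's own z axis and vertical below 0.06 rad and angle between the x axis of canister and the x axis of rack, either way round below 0.4 rad and x of side_grip in the frame of rack below -0.05 m and linear speed of canister below 0.02 m/s and contact force between canister and the fingers below 0.2 N); the robot touches nothing.
It fails at once if the canister is tilted more than 0.5 rad (angle between canister's own z axis and vertical above 0.5 rad).
It fails at once if the canister is dropped or slammed: it moves faster than 0.5 m/s while it touches the bat, the mat or the rack (linear speed of canister above 0.5 m/s and (contact force between canister and bat above 1 N or contact force between canister and mat above 1 N or contact force between canister and rack above 1 N)).
It fails at once if another pot, jar or tool is moved more than 30 mm or, if it stands, tipped more than 0.4 rad (distance of any of jar_rack, jar_green, jar_ochre, cone, glaze_bowl, mug, brush from where it was at the start of the episode above 0.03 m or angle between any of jar_rack, jar_green, jar_ochre, cone, glaze_bowl, mug's own z axis and vertical above 0.4 rad).
It also fails if it takes over 61 s, if anything falls off the work surface, if the arm or the gripper's body presses on something with over 40 N, if the wrist force passes 120 N, or if a joint passes its speed limit or range.

## Working session

There is one attempt and no reset: what is moved stays moved. The work goes in short steps, Python scripts to look and compute and a shell command to move; the robot and the scene stay as the last step left them, time stands still between calls to the robot, and variables do not carry over. Pictures are saved under pics/ and viewed, at most 13 in all, crops included, and the job is handed in when it is done.

```bash
mkdir -p pics
cat > h.py <<'E'
import numpy as np, cv2
from rig import arm, read_camera, recognise, regions_of
np.set_printoptions(precision=4,suppress=True)
def ray(cam,uv,st=None):
    """pixel -> (origin, dir) world"""
    K=cam["mtx"]; d=np.linalg.solve(K,np.array([uv[0],uv[1],1.])); d=np.array([d[0],-d[1],-d[2]])
    if "hand_eye" in cam:
        H=np.array(cam["hand_eye"]); R=np.array(st["tool_rot"])
        return np.array(st["position"])+R@H[:3,3], R@H[:3,:3]@d
    return np.array(cam["position"]), np.array(cam["rotation"])@d
def at_z(cam,uv,z,st=None):
    o,d=ray(cam,uv,st); return o+d*(z-o[2])/d[2]
def tri(rs):
    A=0;b=0
    for o,d in rs:
        d=d/np.linalg.norm(d);P=np.eye(3)-np.outer(d,d);A=A+P;b=b+P@o
    return np.linalg.solve(A,b)
def proj(cam,p,st=None):
    if "hand_eye" in cam:
        H=np.array(cam["hand_eye"]);R=np.array(st["tool_rot"]);o=np.array(st["position"])+R@H[:3,3];R=R@H[:3,:3]
    else: o=np.array(cam["position"]);R=np.array(cam["rotation"])
    q=R.T@(np.array(p)-o); q=np.array([q[0],-q[1],-q[2]]); q=np.array(cam["mtx"])@q; return q[:2]/q[2]
def save(cam,n): cv2.imwrite("pics/"+n+".png",cam["frame"][:,:,::-1])
E
python3 - <<'E'
from h import *
c={n:read_camera(n) for n in("scene","top")}
for n in c:
    save(c[n],n+"0"); print(n,[k for k in c[n]],c[n]["position"],c[n]["rotation"],c[n]["mtx"])
    for l in "canister booth bat rack mat jar_rack jar_green jar_ochre cone glaze_bowl mug brush".split():
        for r in regions_of(c[n],l)[:4]:
            m=r["mask"];ys,xs=np.nonzero(m);print(l,round(r["p"],2),np.round(r["box"]),xs.mean().round(1),ys.mean().round(1), at_z(c[n],(xs.mean(),ys.mean()),.05)[:2])
print(arm.sense())
E
```

```text
scene ['frame', 'mtx', 'position', 'rotation', 'shot'] [0.4929 1.0404 0.9612] [[-0.9989 -0.0179  0.0434]
 [ 0.0452 -0.6195  0.7837]
 [ 0.0129  0.7848  0.6196]] [[403.4152   0.     315.6123]
 [  0.     403.4152 204.93  ]
 [  0.       0.       1.    ]]
canister 0.82 [259. 143.  22.  43.] 268.8 162.5 [ 0.6121 -0.4043]
canister 0.72 [357. 138.  44.  58.] 381.5 165.2 [ 0.1415 -0.3719]
canister 0.55 [318. 133.  27.  23.] 329.5 146.4 [ 0.3477 -0.5317]
booth 0.76 [219. 119.  83.  90.] 254.8 167.6 [ 0.6679 -0.3671]
bat 0.26 [249. 300.  35.  30.] 268.0 313.9 [0.5795 0.3607]
rack 0.74 [239. 210.  59. 135.] 265.1 283.9 [0.5929 0.2548]
rack 0.68 [259. 143.  22.  42.] 269.8 162.1 [ 0.6083 -0.4076]
rack 0.25 [206. 222.  34.  31.] 225.5 237.2 [0.7337 0.0509]
mat 0.89 [250. 299.  35.  28.] 268.1 313.9 [0.5793 0.3606]
jar_rack 0.9 [254. 251.  19.  39.] 264.0 270.1 [0.599  0.2009]
jar_green 0.76 [317. 345.  37.  49.] 333.6 367.4 [0.4141 0.5218]
cone 0.79 [220. 182.  19.  53.] 230.9 205.1 [ 0.7361 -0.1196]
glaze_bowl 0.77 [306. 170.  26.  20.] 319.2 180.5 [ 0.408 -0.267]
glaze_bowl 0.55 [250. 299.  36. 
[... 1482 characters left out ...]
23 -0.3049]
mug 0.6 [292. 108.  21.  31.] 300.6 126.2 [0.7339 0.0495]
brush 0.88 [232. 197.  24.  46.] 242.7 222.5 [0.3891 0.2659]
{'time': 1.3, 'joint_positions': array([ 1.0142,  0.2586,  1.535 , -0.    ,  1.348 , -0.2028]), 'joint_velocities': array([-0.0015,  0.0009, -0.0008,  0.0002,  0.0014, -0.0007]), 'tau': array([  0.0033, -43.7196, -28.431 ,   0.0723,   0.0311,  -0.0001]), 'position': array([0.1905, 0.516 , 0.2187]), 'tool_rot': array([[-0.9381,  0.3465,  0.    ],
       [ 0.3465,  0.9381,  0.    ],
       [-0.    ,  0.    , -1.    ]]), 'ft_force': array([0.0673, 0.5014, 0.1611]), 'wrist_torque': array([ 0.0097, -0.0229,  0.0065]), 'grip_force': 0.0, 'opening': 0.09348521497882681}
```

View pics/scene0.png

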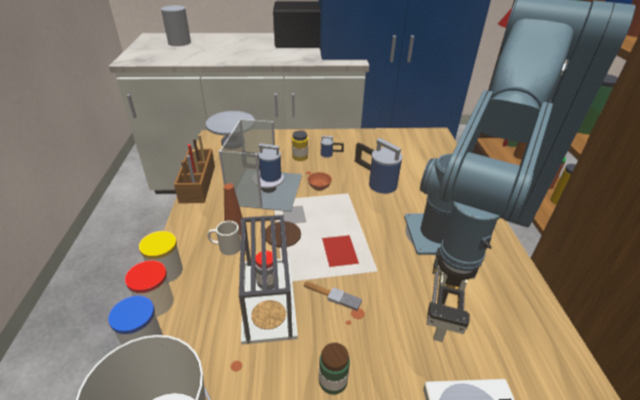

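```bash
python3 -c "
import cv2
i=cv2.imread('pics/top0.png');cv2.imwrite('pics/top0c.png',cv2.resize(i[90:330,150:490],None,fx=2.35,fy=2.35,interpolation=cv2.INTER_CUBIC))"
```

```text
(no output)
```

View pics/top0c.png

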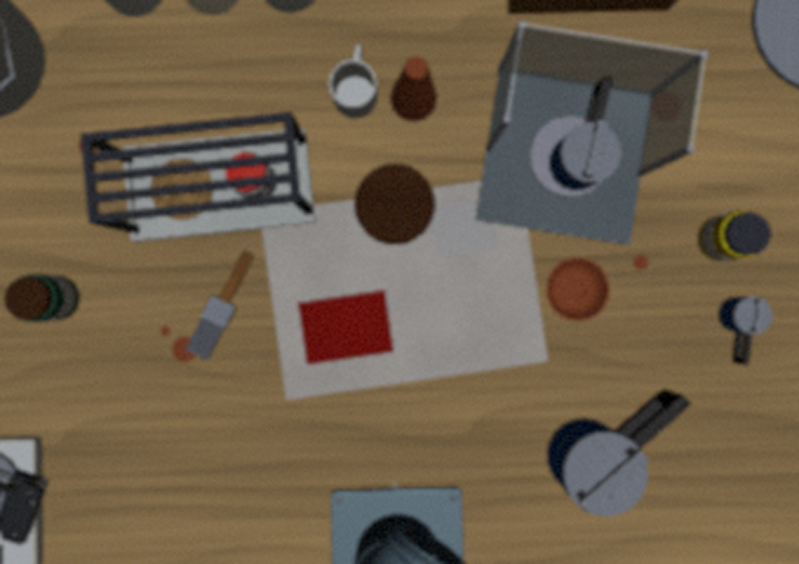

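The scene view shows the middle-sized canister in the booth at (270,165). The mat is at (268,314), on the rack's +y side, with the red-lid jar beside it. In the top crop the canister is at (590,150) with its handle to the back, the bat at (395,203) and the rack at (200,180). A big and a small look-alike stand on the right. I'll raise the arm and look from the wrist.

```bash
python3 -m handwheel '[0,0,0,20,-20,45,1, 0,0,0,40,-50,90,1, 0,0,0,60,-90,130,1, 0,0,0,85,-130,160,1, 0,0,0,110,-170,170,1]'
python3 -m handwheel '[0,0,0.05,25,-42,0,1, 0,0,0.1,50,-84,0,1, 0,0,0.15,75,-126,0,1, 0,0,0.19,100,-168,0,1, 0,0,0.19,120,-210,0,1]'
python3 -m handwheel '[0,0,0,17,-46,0,1, 0,0,0,34,-92,0,1, 0,0,0,51,-138,0,1, 0,0,0,68,-184,0,1, 0,0,0,85,-230,0,1]'
python3 -m handwheel '[0,0,0,10,-46,0,1, 0,0,0,20,-92,0,1, 0,0,0,30,-138,0,1, 0,0,0,40,-184,0,1, 0,0,0,40,-184,0,1]'
python3 - <<'E'
from h import *
s=arm.sense();c=read_camera("wrist");save(c,"w1");print(s["time"],s["position"],s["tool_rot"],s["joint_positions"]);print(c["hand_eye"],c["mtx"])
t=read_camera("top");
for r in regions_of(c,"canister")[:3]: print(r["p"],r["box"])
for r in recognise(c,"bow")[:3]: print("bow",r["p"],r["box"])
for r in recognise(c,"side_grip")[:3]: print("sg",r["p"],r["box"])
for r in recognise(c,"stand_top")[:3]: print("st",r["p"],r["box"])
E
```

```text
time: 1.8
position: [0.2898, 0.3638, 0.3835]
tool_rot: [[-0.939, 0.345, 0.003], [0.345, 0.939, 0.003], [-0.002, 0.004, -1.0]]
ft_force: [0.3, -0.1, -0.4]
opening: 0.0928
grip_force: 0.0
time: 2.3
position: [0.41, 0.1524, 0.3808]
tool_rot: [[-0.987, 0.162, 0.001], [0.162, 0.987, 0.0], [-0.001, 0.0, -1.0]]
ft_force: [-0.2, 0.6, 0.0]
opening: 0.0927
grip_force: 0.0
time: 2.8
position: [0.4945, -0.0777, 0.3809]
tool_rot: [[-0.987, 0.163, 0.001], [0.163, 0.987, -0.0], [-0.001, 0.0, -1.0]]
ft_force: [1.0, 0.2, 0.8]
opening: 0.0929
grip_force: 0.0
time: 3.3
position: [0.5343, -0.2653, 0.3782]
tool_rot: [[-0.986, 0.169, -0.003], [0.169, 0.986, -0.0], [0.003, -0.001, -1.0]]
ft_force: [0.0, 0.3, -1.1]
opening: 0.0931
grip_force: 0.0
3.3 [ 0.5343 -0.2653  0.3782] [[-0.9857  0.1686 -0.0027]
 [ 0.1686  0.9857 -0.0001]
 [ 0.0026 -0.0005 -1.    ]] [-0.6467  0.2983  1.1029 -0.0017  1.7425 -2.0484]
[[ 0.      0.9616  0.2746  0.0753]
 [ 1.     -0.0005  0.0016 -0.0003]
 [ 0.0016  0.2746 -0.9616 -0.1665]
 [ 0.      0.      0.      1.    ]] [[286.6893   0.     324.4773]
 [  0.     286.6893 199.4818]
 [  0.       0.       1.    ]]
0.87 [108.0, 35.5, 61.3, 75.7]
0.56 [289.4, 180.6, 55.8, 111.2]
bow 0.92 [113.2, 34.2, 55.1, 75.4]
bow 0.77 [284.1, 178.1, 61.5, 111.7]
sg 0.68 [563.5, 136.5, 76.5, 43.8]
sg 0.64 [284.5, 182.5, 63.2, 104.9]
sg 0.6 [107.9, 34.1, 62.3, 72.5]
st 0.66 [223.4, 142.8, 197.7, 210.8]
```

View pics/w1.png

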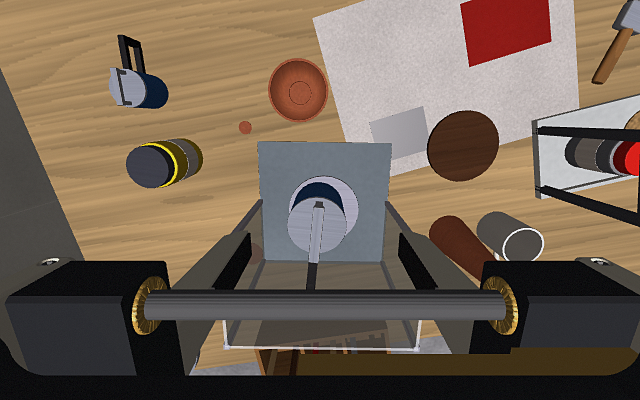

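The wrist view shows the canister in the booth, with the bow bar running from about (320,204) to (313,263) and the handle behind it at (312,280). The bat is at (463,146) and the big lookalike is out of view.

```bash
cat >> h.py <<'E'
def stt(p,R): return {"position":np.array(p),"tool_rot":np.array(R)}
E
python3 -m handwheel '[0,0,0,0,-20,0,1, 0,0,0,0,-40,0,1, 0,0,0,-20,-50,0,1, 0,0,0,-40,-50,0,1, 0,0,0,-40,-50,0,1]'
python3 - <<'E'
from h import *
im=cv2.imread("pics/w1.png")
s=arm.sense();c=read_camera("wrist");save(c,"w2");m=regions_of(c,"canister");print([(r["p"],r["box"]) for r in m[:3]])
print(s["position"],s["tool_rot"],s["joint_positions"])
s1=stt([.5343,-.2653,.3782],[[-.9857,.1686,-.0027],[.1686,.9857,-.0001],[.0026,-.0005,-1]])
for uv in((320,204),(313,263)): print(at_z(c,uv,.2,s1))
a=cv2.resize(im[140:300,220:420],None,fx=2.5,fy=2.5,interpolation=2)
p=proj(c,at_z(c,(318,225),.18,s1),s).astype(int);x0=min(max(p[0]-100,0),440);y0=min(max(p[1]-80,0),240);print(x0,y0)
b=cv2.resize(c["frame"][y0:y0+160,x0:x0+200,::-1],None,fx=2.5,fy=2.5,interpolation=2)
cv2.imwrite("pics/pair.png",np.vstack([a,b])[:, :]); cv2.imwrite("pics/pair.png",cv2.hconcat([a[:,:400],b[:,:400]]) if 0 else np.hstack([cv2.resize(a,(400,320)),cv2.resize(b,(400,320))]))
E
```

```text
time: 4.1
position: [0.4925, -0.3113, 0.3811]
tool_rot: [[-0.986, 0.166, -0.001], [0.166, 0.986, -0.001], [0.0, -0.001, -1.0]]
ft_force: [-0.4, -0.0, 0.0]
opening: 0.0932
grip_force: 0.0
[(0.96, [210.4, 0.9, 39.8, 23.1]), (0.71, [322.5, 197.9, 61.3, 89.3]), (0.64, [145.1, 58.0, 57.6, 72.6])]
[ 0.4925 -0.3113  0.3811] [[-0.9862  0.1655 -0.0005]
 [ 0.1655  0.9862 -0.0007]
 [ 0.0004 -0.0008 -1.    ]] [-0.7545  0.269   1.1356 -0.0009  1.7368 -2.1591]
[ 0.5613 -0.2766  0.2   ]
[ 0.6407 -0.3     0.2   ]
255 166
```

View pics/pair.png

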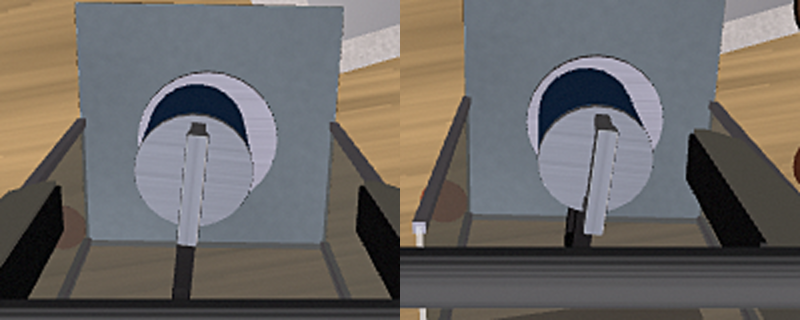

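In the pair of crops the bow's top face runs from (199,136) to (188,245) on the left and from (603,130) to (594,234) on the right. I triangulate its ends from these.

Run:
```python
from h import *
c=read_camera("wrist")
s1=stt([.5343,-.2653,.3782],[[-.9857,.1686,-.0027],[.1686,.9857,-.0001],[.0026,-.0005,-1]])
s2=stt([.4925,-.3113,.3811],[[-.9862,.1655,-.0005],[.1655,.9862,-.0007],[.0004,-.0008,-1]])
E=[tri([ray(c,a,s1),ray(c,b,s2)]) for a,b in(((319.5,208),(356.5,231)),((314,262.5),(352,283)))]
print(E, np.mean(E,0), np.degrees(np.arctan2(*(E[1]-E[0])[[1,0]])), np.linalg.norm(E[1]-E[0]))
print([at_z(c,u,.2,s1) for u in((319.5,208),(314,262.5))],[at_z(c,u,.2,s2) for u in((356.5,231),(352,283))])
# lid/ stand circles: stand left view ellipse centre (208,133)->
print("stand",at_z(c,(220+207.5/2,140+133/2),.06,s1),at_z(c,(255+195/2,166+117/2),.06,s2))
print("lid",at_z(c,(220+194/2,140+169/2),.164,s1),at_z(c,(255+195.5/2,166+161/2),.164,s2))
# bat / mat from first wrist view
t=read_camera("top")
for l in("bat","rack","mat"):
  for r in regions_of(t,l)[:2]:
    ys,xs=np.nonzero(r["mask"]);print(l,r["p"],r["box"],at_z(t,(xs.mean(),ys.mean()),.01))
```

```text
[array([ 0.5747, -0.2805,  0.1752]), array([ 0.6409, -0.2987,  0.1985])] [ 0.6078 -0.2896  0.1868] -15.379923623694737 0.07257352836890987
[array([ 0.5664, -0.2781,  0.2   ]), array([ 0.6402, -0.2985,  0.2   ])] [array([ 0.5648, -0.2822,  0.2   ]), array([ 0.6399, -0.2987,  0.2   ])]
stand [ 0.6079 -0.2805  0.06  ] [ 0.6101 -0.2808  0.06  ]
lid [ 0.601  -0.2885  0.164 ] [ 0.6032 -0.2891  0.164 ]
bat 0.97 [300.9, 157.1, 36.2, 37.5] [ 0.555  -0.0088  0.01  ]
bat 0.43 [184.2, 135.5, 98.5, 57.7] [0.6004 0.301  0.01  ]
rack 0.81 [186.2, 136.3, 97.9, 55.7] [0.6012 0.2983 0.01  ]
mat 0.55 [212.3, 154.0, 29.4, 28.7] [0.5864 0.3277 0.01  ]
```

```bash
python3 -m handwheel '[0,0,-0.07,45,9,0,1, 0,0,-0.07,90,18,0,1, 0,0,-0.07,110,22,-30,1, 0,0,-0.07,110,22,-70,1, 0,0,-0.07,110,22,-110,1]'
python3 -m handwheel '[0,0,0,0,0,-30,1, 0,0,0,0,0,-60,1, 0,0,0,0,0,-80,1, 0,0,0,0,0,-95,0.6, 0,0,0,0,0,-95,0.6]'
python3 - <<'E'
from h import *
s=arm.sense();print(s["position"],s["tool_rot"][:,1],s["ft_force"],s["joint_positions"])
c=read_camera("wrist");save(c,"w3");print([(r["p"],r["box"]) for r in recognise(c,"bow")[:3]])
E
```

```text
time: 4.95
position: [0.6056, -0.2868, 0.2689]
tool_rot: [[-0.973, 0.23, 0.001], [0.23, 0.973, -0.0], [-0.001, -0.0, -1.0]]
ft_force: [-0.7, 0.1, 0.5]
opening: 0.093
grip_force: 0.0
time: 5.45
position: [0.6033, -0.2864, 0.1726]
tool_rot: [[-0.973, 0.231, -0.004], [0.231, 0.973, 0.003], [0.005, 0.002, -1.0]]
ft_force: [-0.4, 0.3, 0.5]
opening: 0.0817
grip_force: 0.0
[ 0.6033 -0.2864  0.1726] [0.231  0.9729 0.0021] [-0.3843  0.3108  0.5199] [-0.61    0.503   1.2848  0.      1.3592 -1.9477]
[(0.77, [257.1, 152.6, 126.3, 203.3]), (0.57, [1.7, 1.6, 53.7, 49.7])]
```

View pics/w3.png

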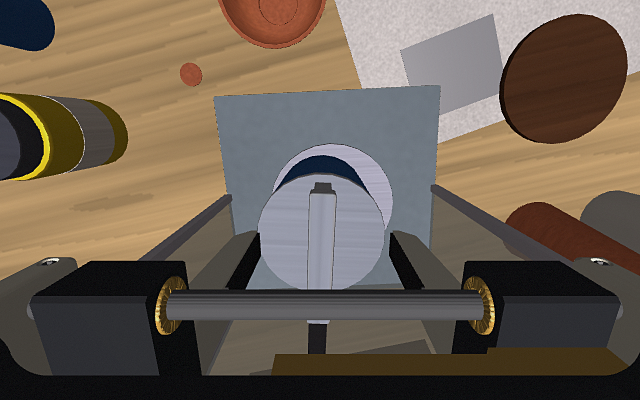

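The bow at (322,190–295) stands midway between the fingers and is aligned with them. I close and lift.

```bash
python3 -m handwheel '[0,0,0,0,0,0,0.1, 0,0,0,0,0,0,0, 0,0,0,0,0,0,0, 0,0,0,0,0,0,0, 0,0,0,0,0,0,0]' 40
python3 -m handwheel '[0,0,0,0,0,0,0, 0,0,0,0,0,0,0, 0,0,0,0,0,2,0, 0,0,0,0,0,6,0, 0,0,0,0,0,12,0]'
```

```text
time: 6.05
position: [0.6043, -0.2877, 0.176]
tool_rot: [[-0.973, 0.232, 0.0], [0.232, 0.973, -0.0], [-0.0, -0.0, -1.0]]
ft_force: [0.4, 0.3, -0.1]
opening: 0.0341
grip_force: 0.0
time: 6.55
position: [0.6037, -0.2873, 0.187]
tool_rot: [[-0.973, 0.232, -0.002], [0.232, 0.973, 0.001], [0.002, 0.001, -1.0]]
ft_force: [-0.2, -0.3, -4.3]
opening: 0.0135
grip_force: 39.8
```

```bash
python3 -m handwheel '[0,0,0,0,0,25,0, 0,0,0,0,0,65,0, 0,0,0,0,0,110,0, 0,0,0,0,0,160,0, 0,0,0,0,0,200,0]'
python3 -m handwheel '[0,0,0,-2,10,5,0, 0,0,-0.1383,-6,30,5,0, 0,0,-0.2766,-10,55,5,0, 0,0,-0.4149,-15,85,5,0, 0,0,-0.5532,-20,115,5,0]'
python3 -m handwheel '[0,0,-0.1383,-5,30,0,0, 0,0,-0.2766,-10,60,0,0, 0,0,-0.4149,-15,90,0,0, 0,0,-0.5532,-20,120,0,0, 0,0,-0.6915,-25,140,0,0]'
python3 -m handwheel '[0,0,-0.1383,-3,15,0,0, 0,0,-0.2766,-3,24,0,0, 0,0,-0.4149,-3,24,0,0, 0,0,-0.5532,-3,24,0,0, 0,0,-0.6915,-3,24,0,0]'
python3 -m handwheel '[0,0,-0.1383,0,0,0,0, 0,0,-0.2766,0,0,0,0, 0,0,-0.4149,0,0,0,0, 0,0,-0.5532,0,0,0,0, 0,0,-0.6915,0,0,0,0]'
python3 -m handwheel '[0,0,-0.07,0,0,0,0, 0,0,-0.138,0,0,0,0, 0,0,-0.138,0,0,0,0]'
python3 - <<'E'
from h import *
s=arm.sense();print(s["joint_positions"],np.degrees(np.arctan2(s["tool_rot"][1,1],s["tool_rot"][0,1])))
c=read_camera("wrist");save(c,"w4")
for l in("bat","mat","rack","canister"):
  for r in regions_of(c,l)[:2]:
    ys,xs=np.nonzero(r["mask"]);print(l,r["p"],r["box"],at_z(c,(xs.mean(),ys.mean()),.01,s))
s3=stt([.6033,-.2864,.1726],[[-.973,.231,-.004],[.231,.973,.003],[.005,.002,-1]]);print("bat w3",at_z(c,(563,78),.01,s3))
s1=stt([.5343,-.2653,.3782],[[-.9857,.1686,-.0027],[.1686,.9857,-.0001],[.0026,-.0005,-1]]);print("bat w1",at_z(c,(463,146),.01,s1))
E
```

```text
time: 7.05
position: [0.6041, -0.2875, 0.3914]
tool_rot: [[-0.973, 0.232, 0.002], [0.232, 0.973, -0.002], [-0.003, -0.001, -1.0]]
ft_force: [1.7, -0.3, -3.3]
opening: 0.0136
grip_force: 39.8
time: 7.55
position: [0.5833, -0.1711, 0.3909]
tool_rot: [[-0.702, 0.712, -0.003], [0.712, 0.702, 0.002], [0.003, -0.001, -1.0]]
ft_force: [0.2, -0.3, -2.8]
opening: 0.0135
grip_force: 39.8
time: 8.05
position: [0.558, -0.03, 0.3914]
tool_rot: [[-0.088, 0.996, -0.002], [0.996, 0.088, 0.001], [0.002, -0.002, -1.0]]
ft_force: [-0.6, 0.2, -2.9]
opening: 0.0137
grip_force: 39.8
time: 8.55
position: [0.5553, -0.0079, 0.3912]
tool_rot: [[0.568, 0.823, -0.003], [0.823, -0.568, 0.001], [-0.001, -0.003, -1.0]]
ft_force: [0.5, -0.2, -4.7]
opening: 0.0136
grip_force: 39.8
time: 9.05
position: [0.5553, -0.0081, 0.3912]
tool_rot: [[0.962, 0.271, -0.003], [0.271, -0.963, 0.001], [-0.002, -0.001, -1.0]]
ft_force: [0.6, -0.5, -3.7]
opening: 0.0137
grip_force: 39.8
time: 9.35
position: [0.5554, -0.0081, 0.3913]
tool_rot: [[0.99, 0.141, -0.002], [0.141, -0.99, 0.001], [-0.002, -0.001, -1.0]]
ft_force: [-0.2, 0.1, -3.7]
opening: 0.0134
grip_force: 39.8
[-0.2156  0.2176  1.1787  0.0001  1.7479  1.2134] -81.87442982282306
bat 0.65 [291.2, 124.6, 70.7, 43.5] [ 0.5829 -0.0085  0.01  ]
mat 0.98 [116.7, 88.8, 51.6, 54.5] [0.5831 0.3285 0.01  ]
rack 0.71 [0.0, 55.9, 259.7, 121.2] [0.5795 0.3443 0.01  ]
canister 0.86 [263.6, 154.3, 122.6, 203.7] [ 0.4324 -0.0253  0.01  ]
canister 0.78 [539.3, 269.2, 34.1, 55.3] [ 0.3671 -0.5427  0.01  ]
bat w3 [ 0.5473 -0.0094  0.01  ]
bat w1 [ 0.5505 -0.0079  0.01  ]
```

```bash
python3 -m handwheel '[0,0,0,-4,0,-30,0, 0,0,0,-4,0,-70,0, 0,0,0,-4,0,-115,0, 0,0,0,-4,0,-160,0, 0,0,0,-4,0,-195,0]'
python3 -m handwheel '[0,0,0,0,0,-25,0, 0,0,0,0,0,-42,0, 0,0,0,0,0,-53,0, 0,0,0,0,0,-58,0, 0,0,0,0,0,-60,0]'
python3 -m handwheel '[0,0,0,0,0,-1.5,0, 0,0,0,0,0,-3,0, 0,0,0,0,0,-4.5,0, 0,0,0,0,0,-5,0, 0,0,0,0,0,-5,0]'
```

```text
time: 10.1
position: [0.5509, -0.0084, 0.195]
tool_rot: [[0.99, 0.142, -0.002], [0.142, -0.99, 0.001], [-0.002, -0.001, -1.0]]
ft_force: [0.5, -0.3, -3.5]
opening: 0.0133
grip_force: 39.8
time: 10.6
position: [0.5524, -0.0087, 0.1378]
tool_rot: [[0.99, 0.142, 0.0], [0.142, -0.99, -0.0], [0.0, 0.0, -1.0]]
ft_force: [-0.3, -0.2, -3.1]
opening: 0.0138
grip_force: 39.8
time: 11.1
position: [0.5522, -0.0086, 0.1328]
tool_rot: [[0.99, 0.142, 0.0], [0.142, -0.99, -0.0], [0.0, 0.0, -1.0]]
ft_force: [0.1, 0.1, -3.5]
opening: 0.0136
grip_force: 39.8
```

```bash
python3 -m handwheel '[0,0,0,0,0,-1.5,0, 0,0,0,0,0,-3,0, 0,0,0,0,0,-4.5,0, 0,0,0,0,0,-5,0, 0,0,0,0,0,-5,0]'
python3 -m handwheel '[0,0,0,0,0,-1,0, 0,0,0,0,0,-2,0, 0,0,0,0,0,-2,0]'
```

```text
time: 11.6
position: [0.5521, -0.0086, 0.1275]
tool_rot: [[0.99, 0.142, -0.0], [0.142, -0.99, 0.0], [-0.0, -0.0, -1.0]]
ft_force: [-1.0, 0.6, -3.5]
opening: 0.0137
grip_force: 39.8
time: 11.9
position: [0.5524, -0.0086, 0.126]
tool_rot: [[0.99, 0.142, 0.001], [0.142, -0.99, 0.0], [0.001, 0.0, -1.0]]
ft_force: [-0.7, 0.8, -1.7]
opening: 0.0137
grip_force: 39.8
```

```bash
python3 -m handwheel '[0,0,0,0,0,-1,0, 0,0,0,0,0,-1.5,0, 0,0,0,0,0,-1.5,0.3, 0,0,0,0,0,-1.5,0.5, 0,0,0,0,0,-1.5,0.6]'
python3 -m handwheel '[0,0,0,0,0,0,0.6, 0,0,0,0,0,0,0.6, 0,0,0,0,0,20,0.6, 0,0,0,0,0,60,0.6, 0,0,0,0,0,110,0.6]'
python3 -m handwheel '[0,0,0,-30,0,20,0.6, 0,0,0,-60,0,40,0.6, 0,0,0,-90,0,50,0.6, 0,0,0,-90,0,50,0.6]'
python3 - <<'E'
from h import *
s=arm.sense();c=read_camera("wrist");save(c,"w5");print(s["position"],s["tool_rot"],s["joint_positions"])
for l in("bow","canister","mat","rack"):
  for r in recognise(c,l)[:2]: print(l,r["p"],r["box"])
E
```

```text
time: 12.4
position: [0.5524, -0.0089, 0.1243]
tool_rot: [[0.99, 0.142, 0.001], [0.142, -0.99, -0.0], [0.0, 0.0, -1.0]]
ft_force: [-0.7, -0.4, -1.6]
opening: 0.0332
grip_force: 0.0
time: 12.9
position: [0.5507, -0.0084, 0.2333]
tool_rot: [[0.99, 0.142, -0.005], [0.142, -0.99, 0.001], [-0.005, -0.002, -1.0]]
ft_force: [1.3, 0.0, -0.3]
opening: 0.0558
grip_force: 0.0
time: 13.3
position: [0.4603, -0.0085, 0.2863]
tool_rot: [[0.99, 0.142, 0.003], [0.142, -0.99, -0.001], [0.002, 0.001, -1.0]]
ft_force: [-0.4, -0.2, -0.2]
opening: 0.0561
grip_force: 0.0
[ 0.4603 -0.0085  0.2863] [[ 0.9899  0.1415  0.0027]
 [ 0.1415 -0.9899 -0.001 ]
 [ 0.0025  0.0014 -1.    ]] [-0.2613  0.0525  1.6177 -0.0003  1.4686  1.1676]
bow 0.86 [611.1, 249.9, 27.6, 28.5]
bow 0.65 [298.8, 59.3, 71.1, 139.0]
canister 0.79 [606.3, 251.9, 33.7, 27.5]
canister 0.58 [297.5, 57.0, 74.3, 144.4]
mat 0.75 [62.2, 13.3, 73.3, 61.9]
mat 0.69 [622.2, 179.0, 17.8, 42.3]
rack 0.78 [0.0, 0.0, 246.2, 112.2]
```

View pics/w5.png

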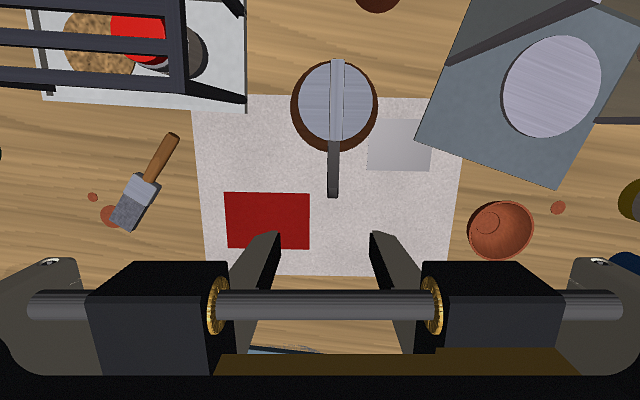

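The view shows the canister upright on the bat with its bow at (336,60–140) and its handle straight down-image, towards the robot. The rack is top-left with the mat at (100,44). Next I identify the kinematics to plan the horizontal regrip.

```bash
cat > kin.py <<'E'
import numpy as np
from scipy.optimize import least_squares
D=[([1.0142,.2586,1.535,0,1.348,-.2028],[.1905,.516,.2187]),([-.6467,.2983,1.1029,-.0017,1.7425,-2.0484],[.5343,-.2653,.3782]),
([-.7545,.269,1.1356,-.0009,1.7368,-2.1591],[.4925,-.3113,.3811]),([-.61,.503,1.2848,0,1.3592,-1.9477],[.6033,-.2864,.1726]),
([-.2156,.2176,1.1787,.0001,1.7479,1.2134],[.5554,-.0081,.3913]),([-.2613,.0525,1.6177,-.0003,1.4686,1.1676],[.4603,-.0085,.2863])]
def f(p):
    d,a,L2,L3,H,e=p;o=[]
    for q,t in D:
        s=q[1]+q[2]; r=a+L2*np.sin(q[1])+L3*np.sin(s)+e*np.cos(s); z=H+L2*np.cos(q[1])+L3*np.cos(s)-e*np.sin(s)
        o+=[r*np.cos(q[0])-d*np.sin(q[0])-t[0], r*np.sin(q[0])+d*np.cos(q[0])-t[1], z-t[2]]
    return o
if __name__=="__main__":
    for fix in (0,1):
        S=least_squares(lambda p:f(np.r_[p[:5],p[5]*fix]),[.12,0,.4,.4,.1,0]); print(S.x.round(4),np.abs(S.fun).max())
E
python3 kin.py
```

```text
[ 0.1107  0.0038  0.5119  0.4273 -0.1828  0.    ] 0.010657917499481528
[ 0.1107  0.0008  0.528   0.4263 -0.1399  0.0594] 0.0006177642574025644
```

```bash
python3 -m handwheel '[0.02,-0.14,0,-20,0,20,0.6, 0.04,-0.28,0,-40,0,40,0.6, 0.06,-0.42,0,-60,0,60,0.6, 0.06,-0.42,0,-60,0,60,0.6, 0.06,-0.42,0,-60,0,60,0.6]'
python3 - <<'E'
from h import *
s=arm.sense();print(s["position"],s["tool_rot"].tolist(),s["joint_positions"])
from kin import *
q=s["joint_positions"];R=s["tool_rot"]
d,a,L2,L3,H,e=.1107,.0008,.528,.4263,-.1399,.0594
t=q[1]+q[2];r=a+L2*np.sin(q[1])+L3*np.sin(t)+e*np.cos(t);z=L2*np.cos(q[1])+L3*np.cos(t)-e*np.sin(t)
w=np.array([r*np.cos(q[0])-d*np.sin(q[0]),r*np.sin(q[0])+d*np.cos(q[0]),z])
# pos = w+(0,0,h)+Lt*R[:,2]; unknown h,Lt ; h=H+Lt
v=s["position"]-w-[0,0,H]; g=R[:,2]+[0,0,1]; Lt=v@g/(g@g); print("Lt",Lt,"h",H+Lt,"res",v-Lt*g)
E
```

```text
time: 14.05
position: [0.4018, -0.0098, 0.3452]
tool_rot: [[0.902, 0.138, 0.41], [0.126, -0.99, 0.055], [0.413, 0.002, -0.911]]
ft_force: [0.6, 0.1, -0.0]
opening: 0.0558
grip_force: 0.0
[ 0.4018 -0.0098  0.3452] [[0.9017831362617944, 0.13767283419257714, 0.40967470739505696], [0.12625645565847343, -0.9904753502098731, 0.054935307691767715], [0.41333579878641324, 0.0021843424668331686, -0.9105760517878699]] [-0.5714 -0.385   1.9033  0.2815  1.3008  0.8297]
Lt 0.36066441834113366 h 0.22076441834113367 res [-0.0004  0.0024  0.0004]
```

```bash
cat > ik.py <<'E'
import numpy as np
from scipy.spatial.transform import Rotation as Ro
d,a,L2,L3,Lt,e=.1107,.0008,.528,.4263,.3607,.0594; h=.2208
LO=np.array([-3.14,-.91,.19,-1.22,.22,-3.12]);HI=np.array([3.14,2.08,2.58,4.36,2.71,3.12])
def E(ax,t): return Ro.from_euler(ax,t).as_matrix()
def fk(q):
    s=q[1]+q[2];r=a+L2*np.sin(q[1])+L3*np.sin(s)+e*np.cos(s);z=h+L2*np.cos(q[1])+L3*np.cos(s)-e*np.sin(s)
    R=E('z',q[0])@E('y',s)@E('z',q[3])@E('y',q[4])@E('z',q[5]+np.pi/2)
    return np.array([r*np.cos(q[0])-d*np.sin(q[0]),r*np.sin(q[0])+d*np.cos(q[0]),z])+Lt*R[:,2],R
def ik(p,R):
    W=np.array(p)-Lt*R[:,2];rr=np.hypot(W[0],W[1])
    if rr<d: return None
    r=np.sqrt(rr**2-d**2);j1=np.arctan2(W[1],W[0])-np.arctan2(d,r)
    x,z=r-a,W[2]-h;l3=np.hypot(L3,e);D=np.hypot(x,z);c=(D*D-L2*L2-l3*l3)/(2*L2*l3)
    if abs(c)>1: return None
    k=np.arccos(c);j2=np.arctan2(x,z)-np.arctan2(l3*np.sin(k),L2+l3*np.cos(k));j3=k-np.arctan2(e,L3)
    M=E('y',-(j2+j3))@E('z',-j1)@R
    j5=np.arccos(np.clip(M[2,2],-1,1));j4=np.arctan2(M[1,2],M[0,2]);j6=np.arctan2(M[2,1],-M[2,0])-np.pi/2
    if j4<-1.22: j4+=2*np.pi
    j6=(j6+np.pi)%(2*np.pi)-np.pi
    return np.array([j1,j2,j3,j4,j5,j6])
def marg(q): return -9 if q is None else min(np.min(q-LO),np.min(HI-q))
def tool(yaw,th,flip=1):
    """approach yaw, th below horizontal; flip=+1: tool x(camera) on the upper side"""
    z=np.array([np.cos(th)*np.cos(yaw),np.cos(th)*np.sin(yaw),-np.sin(th)]);y=flip*np.array([np.sin(yaw),-np.cos(yaw),0]);return np.c_[np.cross(y,z),y,z]
E
python3 - <<'E'
from ik import *
np.set_printoptions(precision=3,suppress=True)
q=[-.5714,-.385,1.9033,.2815,1.3008,.8297];p,R=fk(q);print(p,R,ik(p,R))
mat=np.array([.583,.328]);yr=np.radians(8)
print("rack, bow grip")
for th in (0,10,15,20,25,30):
  for off in (.02,.03):
    for fl in(1,-1):
      R=tool(yr,np.radians(th),fl);g=np.r_[mat-off*np.array([np.cos(yr),np.sin(yr)]),.142];q=ik(g+.019*R[:,2],R);print(th,off,fl,q,round(marg(q),2))
print("bat side grip/ rack side grip")
for th in (40,50,60):
  R=tool(yr,np.radians(th));g=np.r_[mat-.106*np.array([np.cos(yr),np.sin(yr)]),.086];q=ik(g+.019*R[:,2],R);print(th,q,round(marg(q),2))
print("bat bow grip")
for yaw in range(-90,91,15):
  y=np.radians(yaw);R=tool(y,np.radians(15));g=np.r_[np.array([.551,-.008])-.025*np.array([np.cos(y),np.sin(y)]),.144];q=ik(g+.019*R[:,2],R);print(yaw,q,round(marg(q),2))
E
```

```text
[ 0.402 -0.012  0.345] [[ 0.902  0.138  0.41 ]
 [ 0.126 -0.99   0.055]
 [ 0.413  0.002 -0.911]] [-0.571 -0.385  1.903  0.281  1.301  0.83 ]
rack, bow grip
0 0.02 1 [ 0.575  0.852  2.287  3.577  1.569 -1.572] 0.29
0 0.02 -1 [0.575 0.852 2.287 3.577 1.569 1.57 ] 0.29
0 0.03 1 [ 0.588  0.855  2.305  3.59   1.588 -1.563] 0.28
0 0.03 -1 [0.588 0.855 2.305 3.59  1.588 1.579] 0.28
10 0.02 1 [ 0.569  0.679  2.298  3.589  1.247 -1.643] 0.28
10 0.02 -1 [0.569 0.679 2.298 3.589 1.247 1.499] 0.28
10 0.03 1 [ 0.581  0.679  2.316  3.599  1.264 -1.636] 0.26
10 0.03 -1 [0.581 0.679 2.316 3.599 1.264 1.505] 0.26
15 0.02 1 [ 0.561  0.596  2.287  3.607  1.075 -1.69 ] 0.29
15 0.02 -1 [0.561 0.596 2.287 3.607 1.075 1.452] 0.29
15 0.03 1 [ 0.573  0.593  2.305  3.617  1.091 -1.685] 0.27
15 0.03 -1 [0.573 0.593 2.305 3.617 1.091 1.457] 0.27
20 0.02 1 [ 0.551  0.519  2.266  3.641  0.901 -1.749] 0.31
20 0.02 -1 [0.551 0.519 2.266 3.641 0.901 1.392] 0.31
20 0.03 1 [ 0.562  0.515  2.284  3.65   0.915 -1.745] 0.3
20 0.03 -1 [0.562 0.515 2.284 3.65  0.915 1.396] 0.3
25 0.02 1 [ 0.538  0.452  2.236  3.698  0.729 -
[... 589 characters left out ...]
11
bat bow grip
-90 [ 0.391  0.823  1.55  -1.109  1.641 -2.271] 0.11
-75 [ 0.434  0.735  1.778  5.005  1.458 -2.192] -0.64
-60 [ 0.443  0.658  2.009  4.763  1.302 -2.064] -0.4
-45 [ 0.39   0.599  2.238  4.411  1.204 -1.872] -0.05
-30 [ 0.226  0.579  2.458  3.913  1.233 -1.646] 0.12
-15 [-0.133  0.634  2.648  3.267  1.448 -1.553] -0.07
0 [-0.641  0.705  2.732  2.526  1.549 -1.746] -0.15
15 [-0.948  0.624  2.63   1.958  1.35  -1.678] -0.05
30 [-1.021  0.579  2.434  1.562  1.308 -1.437] 0.15
45 [-0.995  0.604  2.212  1.289  1.389 -1.248] 0.37
60 [-0.93   0.666  1.983  1.094  1.523 -1.121] 0.6
75 [-0.845  0.745  1.753  0.946  1.684 -1.042] 0.83
90 [-0.751  0.833  1.524  0.827  1.857 -1.002] 0.85
```

Run:
```python
from h import *
from ik import *
t=read_camera("top");w=read_camera("wrist")
s5=stt([.4603,-.0085,.2863],[[.9899,.1415,.0027],[.1415,-.9899,-.001],[.0025,.0014,-1]])
def rep(n,A,B): print(n,A,B,np.degrees(np.arctan2(-(A-B)[0],(A-B)[1])),np.linalg.norm(A-B))
rep("top tray",at_z(t,(206.6,192.1),.016),at_z(t,(283.2,181.5),.016))
rep("w5 tray",at_z(w,(40,103),.016,s5),at_z(w,(247,112),.016,s5))
for r in regions_of(t,"mat")[:1]:
  ys,xs=np.nonzero(r["mask"]);print("mat",r["p"],at_z(t,(xs.mean(),ys.mean()),.008))
# bow on bat from w5: ends of the bow top at z=.15
print("bow",at_z(w,(337,59),.150,s5),at_z(w,(335,139),.150,s5), "lid",at_z(w,(336,100),.114,s5))
b=[.566,-.023]
print("bat regrip options")
for th in (12,18,25):
  for yaw in (-20,-25,-30,-35,-40):
    for off in(.02,.03):
      y=np.radians(yaw);R=tool(y,np.radians(th));g=np.r_[np.array(b)-off*np.array([np.cos(y),np.sin(y)]),.144];q=ik(g+.019*R[:,2],R);print(th,yaw,off,q,round(marg(q),2))
```

```text
top tray [0.5044 0.4049 0.016 ] [0.5368 0.1202 0.016 ] 6.50506311060121 0.2865244434995535
w5 tray [0.4992 0.4097 0.016 ] [0.5292 0.1137 0.016 ] 5.782665971366193 0.29746006878470715
mat 0.84 [0.5869 0.327  0.008 ]
bow [ 0.5926 -0.0029  0.15  ] [ 0.5177 -0.0125  0.15  ] lid [ 0.5578 -0.0088  0.114 ]
bat regrip options
12 -20 0.02 [-0.0545  0.6756  2.5705  3.4314  1.4614 -1.5403] 0.01
12 -20 0.03 [-0.0412  0.6851  2.5898  3.4436  1.4885 -1.5304] -0.01
12 -25 0.02 [ 0.0643  0.6541  2.5111  3.64    1.3821 -1.5592] 0.07
12 -25 0.03 [ 0.0839  0.6587  2.5265  3.6577  1.3993 -1.5488] 0.05
12 -30 0.02 [ 0.1605  0.6411  2.4459  3.8339  1.3192 -1.6064] 0.13
12 -30 0.03 [ 0.1836  0.6428  2.4579  3.8549  1.3303 -1.5982] 0.12
12 -35 0.02 [ 0.236   0.6364  2.3767  4.0135  1.2774 -1.6713] 0.2
12 -35 0.03 [ 0.2605  0.6366  2.3856  4.0363  1.2855 -1.666 ] 0.19
12 -40 0.02 [ 0.2935  0.6388  2.3047  4.1785  1.2564 -1.7449] 0.18
12 -40 0.03 [ 0.3183  0.6383  2.3108  4.202   1.2634 -1.7423] 0.16
18 -20 0.02 [-0.0659  0.5196  2.5485  3.4324  1.1861 -1.5929] 0.03
18 -20 0.03 [-0.0535  0.5224  2.5678  3.442
[... 529 characters left out ...]
  4.2433  1.1049 -1.853 ] 0.12
25 -20 0.02 [-0.083   0.3619  2.5011  3.4593  0.8674 -1.6658] 0.08
25 -20 0.03 [-0.072   0.3574  2.5201  3.4684  0.8821 -1.6634] 0.06
25 -25 0.02 [ 0.021   0.3748  2.452   3.6987  0.8584 -1.7524] 0.13
25 -25 0.03 [ 0.0379  0.3704  2.468   3.7132  0.871  -1.75  ] 0.11
25 -30 0.02 [ 0.1083  0.3913  2.3965  3.923   0.8634 -1.8434] 0.18
25 -30 0.03 [ 0.1288  0.3873  2.4094  3.9411  0.8747 -1.8416] 0.17
25 -35 0.02 [ 0.1792  0.4111  2.336   4.1273  0.8824 -1.9321] 0.23
25 -35 0.03 [ 0.2017  0.4077  2.3462  4.1474  0.8933 -1.9309] 0.21
25 -40 0.02 [ 0.2351  0.4337  2.272   4.3093  0.9136 -2.0137] 0.05
25 -40 0.03 [ 0.2585  0.431   2.2795  4.33    0.9245 -2.0129] 0.03
```

```bash
cat > plan.py <<'E'
from ik import *
np.set_printoptions(precision=3,suppress=True)
O=np.array([.592,.269]);Y0=np.radians(6)
def grid(lo,hi,n=9): return np.stack(np.meshgrid(*[np.linspace(l,u,n) for l,u in zip(lo,hi)]),-1).reshape(-1,3)
BODY=np.vstack([grid([-.0375,-.094,-.25],[.0375,.094,-.084]),grid([.03,-.03,-.2],[.095,.03,-.14],5),grid([-.008,-.035,-.084],[.008,.035,0])])
ang=np.linspace(0,2*np.pi,24);CAN=np.array([[.042*np.cos(t),.042*np.sin(t),z] for t in ang for z in(0,.05,.104)]+[[x,y,z] for x in(.05,.08,.114) for y in(-.007,.007) for z in(.03,.094)]+[[x,y,.14] for x in(-.039,.039) for y in(-.007,.007)])
BOX=[([-.062,-.145,.19],[.062,.145,.2])]+[([sx*.056-.006,sy*.139-.006,0],[sx*.056+.006,sy*.139+.006,.19]) for sx in(-1,1) for sy in(-1,1)]+[([-.075,sg*.1415-.0035,0],[.075,sg*.1415+.0035,.016]) for sg in(-1,1)]+[([-.075,-.145,0],[-.068,.145,.016]),([-.033,-.093,0],[.033,-.027,.11])]
def clr(P):
    return [min(np.linalg.norm(np.maximum(np.maximum(np.array(l)-P,P-np.array(u)),0),axis=1).min() for l,u in [b]) for b in BOX]
def pose(xy,z,yaw,th,off,grip=.134):
    """canister axis world xy, underside z, approach yaw world"""
    R=tool(yaw,th);return np.r_[np.array(xy)-off*np.array([np.cos(yaw),np.sin(yaw)]),z+grip]+.019*R[:,2],R
def check(rx,ry,z,phi,th=18,off=.022):
    ph=np.radians(phi);c,s=np.cos(Y0),np.sin(Y0);A=np.array([[c,-s],[s,c]]);xy=O+A@[rx,ry]
    p,R=pose(xy,z,Y0+ph,np.radians(th),off);q=ik(p,R)
    T=np.eye(3);T[:2,:2]=A.T
    B=(p+BODY@R.T-np.r_[O,0])@T.T
    k=ph+np.pi;K=np.array([[np.cos(k),-np.sin(k)],[np.sin(k),np.cos(k)]]);C=np.c_[CAN[:,:2]@K.T+[rx,ry],CAN[:,2]+z]
    return xy,p,q,marg(q),min(clr(B)),min(clr(C))
if __name__=="__main__":
    for k in [(-.16,.10,.03,-38),(-.14,.10,.028,-38),(-.12,.095,.028,-33),(-.10,.09,.028,-30),(-.08,.085,.028,-25),(-.06,.08,.028,-20),(-.04,.075,.028,-15),(-.02,.065,.028,-10),(0,.06,.028,-5),(0,.06,.028,0),(0,.06,.008,-5),(0,.06,.008,0)]:
        for th in(18,):
            xy,p,q,m,b,cn=check(*k,th=th);print(k,xy,q,"m%.2f body%.3f can%.3f"%(m,b,cn))
E
python3 plan.py
```

```text
(-0.16, 0.1, 0.03, -38) [0.422 0.352] [ 1.134  0.652  1.819  5.003  1.399 -2.247] m-0.64 body0.078 can0.045
(-0.14, 0.1, 0.028, -38) [0.442 0.354] [ 1.102  0.663  1.801  4.981  1.382 -2.259] m-0.62 body0.058 can0.026
(-0.12, 0.095, 0.028, -33) [0.463 0.351] [ 1.068  0.635  1.87   4.878  1.301 -2.234] m-0.52 body0.041 can0.012
(-0.1, 0.09, 0.028, -30) [0.483 0.348] [ 1.027  0.621  1.908  4.798  1.244 -2.218] m-0.44 body0.025 can0.012
(-0.08, 0.085, 0.028, -25) [0.504 0.345] [ 0.977  0.595  1.974  4.67   1.167 -2.177] m-0.31 body0.016 can0.011
(-0.06, 0.08, 0.028, -20) [0.524 0.342] [ 0.917  0.572  2.036  4.521  1.094 -2.124] m-0.16 body0.014 can0.011
(-0.04, 0.075, 0.028, -15) [0.544 0.339] [ 0.844  0.551  2.094  4.35   1.029 -2.059] m0.01 body0.015 can0.012
(-0.02, 0.065, 0.028, -10) [0.565 0.332] [ 0.75   0.53   2.154  4.143  0.972 -1.973] m0.22 body0.010 can0.014
(0, 0.06, 0.028, -5) [0.586 0.329] [ 0.654  0.517  2.194  3.927  0.927 -1.886] m0.39 body0.007 can0.022
(0, 0.06, 0.028, 0) [0.586 0.329] [ 0.586  0.5    2.249  3.729  0.917 -1.796] m0.33 body0.007 can0.022
(0, 0.06, 0.008, -5) [0.586 0.329] [ 0.654  0.568  2.198  3.899  0.967 -1.839] m0.38 body0.004 can0.022
(0, 0.06, 0.008, 0) [0.586 0.329] [ 0.586  0.554  2.254  3.706  0.966 -1.756] m0.33 body0.010 can0.023
```

Run:
```python
from plan import *
for th in(12,18,24):
  print("th",th)
  for rx,ry in((-.15,.06),(-.15,.08),(-.12,.06),(-.12,.08),(-.12,.09),(-.09,.08),(-.06,.075),(-.03,.065),(0,.06)):
    best=[]
    for phi in range(-35,11,3):
      xy,p,q,m,b,cn=check(rx,ry,.026,phi,th,.026)
      if m>.1: best.append((phi,round(m,2),round(b,3),round(cn,3)))
    best.sort(key=lambda t:-t[1]);print(rx,ry,best[:3])
```

```text
th 12
-0.15 0.06 [(-5, np.float64(0.17), np.float64(0.094), np.float64(0.035)), (-8, np.float64(0.14), np.float64(0.093), np.float64(0.034)), (-2, np.float64(0.13), np.float64(0.096), np.float64(0.035))]
-0.15 0.08 [(-5, np.float64(0.18), np.float64(0.092), np.float64(0.035)), (-2, np.float64(0.17), np.float64(0.094), np.float64(0.035)), (1, np.float64(0.13), np.float64(0.096), np.float64(0.035))]
-0.12 0.06 [(-8, np.float64(0.2), np.float64(0.064), np.float64(0.01)), (-5, np.float64(0.2), np.float64(0.066), np.float64(0.01)), (-2, np.float64(0.16), np.float64(0.068), np.float64(0.011))]
-0.12 0.08 [(-5, np.float64(0.24), np.float64(0.063), np.float64(0.01)), (-2, np.float64(0.2), np.float64(0.065), np.float64(0.011)), (1, np.float64(0.16), np.float64(0.067), np.float64(0.011))]
-0.12 0.09 [(-5, np.float64(0.22), np.float64(0.061), np.float64(0.01)), (-2, np.float64(0.22), np.float64(0.063), np.float64(0.011)), (1, np.float64(0.18), np.float64(0.065), np.float64(0.011))]
-0.09 0.08 [(-5, np.float64(0.28), np.float64(0.035), np.float64(0.01)), (-2, np.float64(0.23), np.float64(0.037),
[... 3423 characters left out ...]
(1, np.float64(0.24), np.float64(0.039), np.float64(0.01)), (4, np.float64(0.21), np.float64(0.04), np.float64(0.01))]
-0.06 0.075 [(-2, np.float64(0.31), np.float64(0.023), np.float64(0.01)), (1, np.float64(0.28), np.float64(0.023), np.float64(0.01)), (4, np.float64(0.25), np.float64(0.024), np.float64(0.01))]
-0.03 0.065 [(-2, np.float64(0.34), np.float64(0.017), np.float64(0.01)), (1, np.float64(0.31), np.float64(0.017), np.float64(0.01)), (-5, np.float64(0.29), np.float64(0.016), np.float64(0.01))]
0 0.06 [(-2, np.float64(0.38), np.float64(0.005), np.float64(0.024)), (1, np.float64(0.35), np.float64(0.005), np.float64(0.024)), (-5, np.float64(0.33), np.float64(0.005), np.float64(0.024))]
```

```bash
python3 -m handwheel '[-0.02,0.14,0,20,0,-20,0.6, -0.04,0.28,0,40,0,-30,0.6, -0.06,0.42,0,80,0,-40,0.6, -0.06,0.42,0,115,0,-60,0.6, -0.06,0.42,0,150,0,-80,0.6]'
python3 -m handwheel '[0,0,0,0,0,-5,0.6, 0,0,0,0,0,-40,0.6, 0,0,0,0,0,-80,0.6, 0,0,0,0,0,-115,0.6, 0,0,0,0,0,-137,0.6]'
python3 -m handwheel '[0,0,0,0,0,-1,0.2, 0,0,0,0,0,-1,0, 0,0,0,0,0,-1,0, 0,0,0,0,0,-1,0, 0,0,0,0,0,-1,0]' 40
python3 -m handwheel '[0,0,0,0,0,0,0, 0,0,0,0,0,0,0, 0,0,0,0,0,0,0, 0,0,0,0,0,3,0, 0,0,0,0,0,8,0]'
```

```text
time: 14.7
position: [0.5558, -0.0062, 0.2584]
tool_rot: [[0.989, 0.146, -0.008], [0.146, -0.989, 0.001], [-0.008, -0.002, -1.0]]
ft_force: [-0.2, -0.1, 1.3]
opening: 0.0556
grip_force: 0.0
time: 15.2
position: [0.5503, -0.0068, 0.1226]
tool_rot: [[0.989, 0.144, -0.007], [0.144, -0.99, 0.001], [-0.007, -0.002, -1.0]]
ft_force: [0.4, 0.1, -0.7]
opening: 0.056
grip_force: 0.0
time: 15.7
position: [0.553, -0.0088, 0.1275]
tool_rot: [[0.99, 0.142, 0.002], [0.142, -0.99, -0.001], [0.002, 0.001, -1.0]]
ft_force: [-0.8, -0.6, 0.1]
opening: 0.0202
grip_force: 0.0
time: 16.2
position: [0.5512, -0.0087, 0.1334]
tool_rot: [[0.99, 0.142, -0.002], [0.142, -0.99, 0.0], [-0.002, -0.001, -1.0]]
ft_force: [-0.6, -0.6, -3.2]
opening: 0.0137
grip_force: 40.0
```

```bash
cat > key.py <<'E'
from plan import *
b=[.566,-.023]
def kb(dx,z,yaw,th=15,off=.024,xy=b):
    y=np.radians(yaw);return pose(np.array(xy)-dx*np.array([np.cos(y),np.sin(y)]),z,y,np.radians(th),off)
if __name__=="__main__":
    def seg(A,B,n=12):
        ms=[]
        rv=Ro.from_matrix(B[1]@A[1].T).as_rotvec()
        for t in np.linspace(0,1,n):
            q=ik(A[0]+t*(B[0]-A[0]),Ro.from_rotvec(rv*t).as_matrix()@A[1]);ms.append((round(marg(q),2)));
        return min(ms),ik(*B),np.degrees(np.linalg.norm(rv)).round(0)
    y=np.radians(-122);Rd=np.c_[[-np.sin(y),np.cos(y),0],[np.cos(y),np.sin(y),0],[0,0,-1]];Rd[:,0]=np.cross(Rd[:,1],Rd[:,2])
    down=(np.array([.50,-.02,.38]),Rd);print(ik(*down))
    for seq in ([(.1,.25,60,30),(.1,.25,30,30),(.1,.25,0,30),(.1,.25,-33,20),(.1,.12,-33,15),(.08,.01,-33,15),(0,.01,-33,15)],[(0,.25,45,15),(0,.25,0,15),(0,.25,-33,15),(.09,.25,-33,15),(.09,.01,-33,15),(0,.01,-33,15)]):
        A=down
        for k in seq:
            B=kb(*k);print(k,B[0],*seg(A,B));A=B
    print("carry")
    e=check(-.15,.065,.03,-4)[0];f=check(0,.06,.03,-4)[0];print(e,f)
    A=kb(0,.01,-33)
    for B in (kb(0,.22,-33),kb(0,.22,-10),kb(0,.22,2),kb(0,.22,2,xy=e),kb(0,.10,2,xy=e),kb(0,.028,2,xy=e),kb(0,.028,2,xy=f),kb(0,.008,2,xy=f)):
        print(B[0],*seg(A,B));A=B
E
python3 key.py
```

```text
[-0.263  0.108  1.336  0.     1.698  1.866]
(0.1, 0.25, 60, 30) [ 0.512 -0.116  0.374] 0.81 [-1.039  0.233  1.63   0.897  1.839 -0.527] 106.0
(0.1, 0.25, 30, 30) [ 0.473 -0.077  0.374] 0.51 [-1.223 -0.194  2.068  1.021  1.566 -0.349] 30.0
(0.1, 0.25, 0, 30) [ 0.458 -0.023  0.374] 0.25 [-1.002 -0.664  2.287  0.994  1.056  0.259] 30.0
(0.1, 0.25, -33, 20) [0.477 0.035 0.378] -0.66 [ 0.461 -0.166  2.192  4.832  0.953 -2.821] 34.0
(0.1, 0.12, -33, 15) [0.477 0.035 0.249] -0.47 [ 0.49   0.192  2.412  4.405  1.091 -2.1  ] 5.0
(0.08, 0.01, -33, 15) [0.494 0.024 0.139] -0.04 [ 0.427  0.58   2.465  4.168  1.258 -1.656] 0.0
(0, 0.01, -33, 15) [ 0.561 -0.02   0.139] 0.12 [ 0.208  0.579  2.404  3.963  1.199 -1.691] 0.0
(0, 0.25, 45, 15) [ 0.562 -0.027  0.379] 0.58 [-0.982  0.13   1.987  1.246  1.598 -0.576] 103.0
(0, 0.25, 0, 15) [ 0.56  -0.023  0.379] 0.2 [-0.654 -0.328  2.375  1.774  0.644 -0.448] 45.0
(0, 0.25, -33, 15) [ 0.561 -0.02   0.379] -0.15 [ 0.208 -0.063  2.19   4.509  0.77  -2.609] 33.0
(0.09, 0.25, -33, 15) [0.486 0.029 0.379] -0.31 [ 0.458 -0.121  2.239  4.669  0.981 -2.654] 0.0
(0.09, 0.01, -33, 15) [0.486 0.029 0.139] -0.31 [ 0.458  0.58   2.469  4.199  1.263 -1.654] 0.0
(0, 0.01, -33, 15) [ 0.561 -0.02   0.139] 0.11 [ 0.208  0.579  2.404  3.963  1.199 -1.691] 0.0
carry
[0.436 0.318] [0.586 0.329]
[ 0.561 -0.02   0.349] -0.05 [ 0.208 -0.009  2.233  4.413  0.795 -2.474] 0.0
[ 0.56  -0.022  0.349] -0.05 [-0.35  -0.243  2.417  2.665  0.376 -1.169] 23.0
[ 0.56  -0.023  0.349] 0.15 [-0.706 -0.26   2.427  1.849  0.745 -0.603] 12.0
[0.43  0.318 0.349] -0.16 [ 0.951 -0.013  2.237  4.516  0.896 -2.509] 0.0
[0.43  0.318 0.229] -0.16 [ 0.951  0.287  2.37   4.231  1.043 -2.013] 0.0
[0.43  0.318 0.157] 0.13 [ 0.951  0.518  2.406  4.117  1.181 -1.757] 0.0
[0.58  0.328 0.157] 0.17 [ 0.652  0.555  2.22   3.858  1.019 -1.817] 0.0
[0.58  0.328 0.137] 0.36 [ 0.652  0.607  2.223  3.837  1.061 -1.776] 0.0
```

```bash
cat > srch.py <<'E'
from plan import *
import itertools
from scipy.sparse import lil_matrix
from scipy.sparse.csgraph import dijkstra
def run(th,off=.024,bat=(.56,-.02)):
    xs=np.arange(.38,.681,.03);ys=np.arange(-.14,.381,.04);zs=np.array([.02,.06,.10,.14,.18,.22,.26,.30,.34]);yw=np.arange(-45,76,6)
    N={};c,s=np.cos(Y0),np.sin(Y0);A=np.array([[c,s],[-s,c]])
    for i,j,k,l in itertools.product(*map(lambda v:range(len(v)),(xs,ys,zs,yw))):
        x,y,z,w=xs[i],ys[j],zs[k],yw[l]
        r=A@(np.array([x,y])-O); 
        if z<.215 and r[0]>-.13 and abs(r[1])<.145+.05: continue      # rack
        if z<.2 and np.hypot(x-.72,y+.05)<.10: continue
        q=ik(*pose([x,y],z,np.radians(w),np.radians(th),off))
        if marg(q)>.07: N[i,j,k,l]=q
    ids={n:m for m,n in enumerate(N)};M=lil_matrix((len(N),len(N)))
    for n,q in N.items():
        for ax in range(4):
            m=list(n);m[ax]+=1;m=tuple(m)
            if m in N:
                dq=np.abs(N[m]-q).max()
                if dq<.9: M[ids[n],ids[m]]=M[ids[m],ids[n]]=.05+dq
    L=list(N);val=lambda n:(round(xs[n[0]],3),round(ys[n[1]],3),zs[n[2]],yw[n[3]])
    g=min(N,key=lambda n:abs(xs[n[0]]-.43)+abs(ys[n[1]]-.318)+abs(zs[n[2]]-.02)+abs(yw[n[3]]-2)/100)
    D,P=dijkstra(M.tocsr(),directed=False,indices=ids[g],return_predecessors=True)
    print("th",th,"n",len(N),"goal",val(g))
    out=[]
    for n in N:
        if abs(xs[n[0]]-bat[0])<.02 and abs(ys[n[1]]-bat[1])<.02 and n[2]==0 and D[ids[n]]<99: out.append((D[ids[n]],n))
    out.sort();print([(val(n)[3],round(dd,1)) for dd,n in out])
    if out:
        m=ids[out[0][1]]
        while m!=ids[g]: print(val(L[m]),N[L[m]]);m=P[m]
if __name__=="__main__":
    for th in(14,20): run(th)
E
python3 srch.py
```

```text
th 14 n 11619 goal (np.float64(0.44), np.float64(0.3), np.float64(0.02), np.int64(3))
[(np.int64(-27), np.float64(5.9)), (np.int64(27), np.float64(6.2)), (np.int64(-33), np.float64(6.2)), (np.int64(33), np.float64(6.2)), (np.int64(39), np.float64(6.2)), (np.int64(45), np.float64(6.3)), (np.int64(51), np.float64(6.3)), (np.int64(-39), np.float64(6.4)), (np.int64(57), np.float64(6.4)), (np.int64(63), np.float64(6.5)), (np.int64(69), np.float64(6.6)), (np.int64(75), np.float64(6.7))]
(np.float64(0.56), np.float64(-0.02), np.float64(0.02), np.int64(-27)) [ 0.122  0.566  2.496  3.748  1.261 -1.617]
(np.float64(0.56), np.float64(0.02), np.float64(0.02), np.int64(-27)) [ 0.267  0.564  2.44   3.909  1.226 -1.669]
(np.float64(0.56), np.float64(0.06), np.float64(0.02), np.int64(-27)) [ 0.395  0.566  2.377  4.057  1.202 -1.732]
(np.float64(0.56), np.float64(0.06), np.float64(0.06), np.int64(-27)) [ 0.395  0.439  2.367  4.105  1.12  -1.854]
(np.float64(0.56), np.float64(0.06), np.float64(0.1), np.int64(-27)) [ 0.395  0.318  2.344  4.17   1.042 -1.99 ]
(np.float64(0.56), np.float64(0.06), np.floa
[... 5751 characters left out ...]
423  3.69   0.71  -1.873]
(np.float64(0.44), np.float64(0.38), np.float64(0.06), np.int64(21)) [ 0.737  0.287  2.46   3.607  0.86  -1.756]
(np.float64(0.44), np.float64(0.38), np.float64(0.06), np.int64(15)) [ 0.853  0.315  2.394  3.89   0.88  -1.879]
(np.float64(0.44), np.float64(0.38), np.float64(0.02), np.int64(15)) [ 0.853  0.447  2.416  3.816  0.996 -1.755]
(np.float64(0.44), np.float64(0.38), np.float64(0.02), np.int64(9)) [ 0.945  0.465  2.34   4.056  0.998 -1.853]
(np.float64(0.44), np.float64(0.38), np.float64(0.02), np.int64(3)) [ 1.013  0.488  2.259  4.269  1.021 -1.95 ]
(np.float64(0.44), np.float64(0.34), np.float64(0.02), np.int64(3)) [ 0.947  0.461  2.352  4.165  1.032 -1.868]
```

```bash
python3 -m handwheel '[0,0,0.142,0,0,4,0, 0,0,0.284,0,0,6,0, 0,0,0.426,0,0,6,0, 0,0,0.568,0,0,6,0, 0,0,0.71,0,0,6,0]'
python3 -m handwheel '[0,0,0,0,0,-2,0, 0,0,0,0,0,-4,0, 0,0,0,0,0,-7,0, 0,0,0,0,0,-9,0, 0,0,0,0,0,-10,0]'
python3 -m handwheel '[0,0,0,0,0,-1,0, 0,0,0,0,0,-2,0, 0,0,0,0,0,-3,0, 0,0,0,0,0,-4,0, 0,0,0,0,0,-4,0]'
```

```text
time: 16.7
position: [0.5518, -0.0088, 0.1398]
tool_rot: [[0.654, 0.756, -0.001], [0.756, -0.654, -0.0], [-0.001, -0.001, -1.0]]
ft_force: [0.9, 0.7, -4.1]
opening: 0.0138
grip_force: 40.0
time: 17.2
position: [0.5519, -0.0086, 0.1297]
tool_rot: [[0.659, 0.752, -0.001], [0.752, -0.659, 0.0], [-0.0, -0.001, -1.0]]
ft_force: [0.2, -0.7, -3.3]
opening: 0.0139
grip_force: 40.0
time: 17.7
position: [0.5525, -0.0086, 0.1272]
tool_rot: [[0.658, 0.753, 0.001], [0.753, -0.658, -0.0], [0.001, 0.001, -1.0]]
ft_force: [-3.2, 0.2, 3.8]
opening: 0.0136
grip_force: 40.0
```

```bash
python3 -m handwheel '[0,0,0,0,0,1,0.1, 0,0,0,0,0,1,0.3, 0,0,0,0,0,1,0.5, 0,0,0,0,0,1,0.6, 0,0,0,0,0,1,0.6]'
python3 -m handwheel '[0,0,0,0,0,20,0.6, 0,0,0,0,0,65,0.6, 0,0,0,0,0,110,0.6, 0,0,0,-20,-20,150,0.6, 0,0,0,-40,-40,180,0.6]'
python3 - <<'E'
from h import *
from ik import *
s=arm.sense();print(s["position"],s["tool_rot"],s["joint_positions"])
c=read_camera("wrist");save(c,"w6")
T=tool(np.radians(49),np.radians(15));rv=Ro.from_matrix(T@s["tool_rot"].T).as_rotvec();print(rv,rv/8.7)
b=np.array([.5535,-.0085]);u=np.array([np.cos(np.radians(49)),np.sin(np.radians(49))])
g=np.r_[b-.024*u,.144]+.019*T[:,2];print("grasp tcp",g,ik(g,T),"pre",g+np.r_[-.03*u,.15],ik(g+np.r_[-.03*u,.15],T))
A=s["tool_rot"];p0=s["position"];p1=g+np.r_[-.03*u,.15]
print([round(marg(ik(p0+t*(p1-p0),Ro.from_rotvec(rv*t).as_matrix()@A)),2) for t in np.linspace(0,1,8)])
E
```

```text
time: 18.2
position: [0.5524, -0.0088, 0.1273]
tool_rot: [[0.658, 0.753, 0.0], [0.753, -0.658, -0.0], [0.0, 0.0, -1.0]]
ft_force: [1.0, -0.1, 0.3]
opening: 0.041
grip_force: 0.0
time: 18.7
position: [0.5125, -0.0489, 0.31]
tool_rot: [[0.657, 0.754, 0.003], [0.754, -0.657, -0.001], [0.001, 0.003, -1.0]]
ft_force: [1.0, -1.7, 0.4]
opening: 0.0557
grip_force: 0.0
[ 0.5125 -0.0489  0.31  ] [[ 0.6572  0.7537  0.0031]
 [ 0.7537 -0.6572 -0.0011]
 [ 0.0012  0.003  -1.    ]] [-0.312   0.1461  1.4561 -0.0001  1.5362  0.405 ]
[ 0.9881 -0.8567  0.0032] [ 0.1136 -0.0985  0.0004]
grasp tcp [ 0.5498 -0.0128  0.1391] [-0.9739  0.6192  2.1463  1.2363  1.4201 -1.2034] pre [ 0.5301 -0.0354  0.2891] [-1.0441  0.2892  2.0708  1.1551  1.6066 -0.8404]
[np.float64(1.06), np.float64(0.99), np.float64(0.94), np.float64(0.84), np.float64(0.74), np.float64(0.65), np.float64(0.57), np.float64(0.51)]
```

View pics/w6.png

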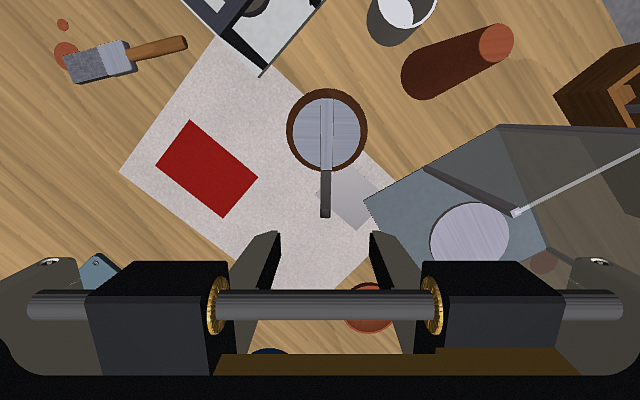

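The canister stands on the bat with its bow in line with the tool at (327,100–170) and its handle pointing towards the camera. I tilt the tool to 15° below horizontal.

```bash
python3 -m handwheel '[0.099,-0.086,0,0,0,10,0.6, 0.198,-0.171,0,0,0,20,0.6, 0.296,-0.257,0,0,0,20,0.6, 0.395,-0.343,0,0,0,20,0.6, 0.494,-0.428,0,0,0,20,0.6]'
python3 -m handwheel '[0.099,-0.086,0,0,0,0,0.6, 0.198,-0.171,0,0,0,0,0.6, 0.296,-0.257,0,10,10,0,0.6, 0.395,-0.343,0,18,14,-20,0.6, 0.494,-0.428,0,18,14,-40,0.6]'
python3 -m handwheel '[0,0,0,0,0,0,0.6, 0,0,0,0,0,0,0.6]'
python3 - <<'E'
from h import *
from ik import *
s=arm.sense();print(s["position"],s["joint_positions"])
T=tool(np.radians(49),np.radians(15));print("rv",Ro.from_matrix(T@s["tool_rot"].T).as_rotvec())
c=read_camera("wrist");save(c,"w7");print([(r["p"],r["box"]) for r in recognise(c,"bow")[:2]])
for z in(.15,.138):print([proj(c,p,s) for p in((.5535+.039*.656,-.0085+.039*.755,z),(.5535-.039*.656,-.0085-.039*.755,z))])
print("delta to grasp mm",(np.array([.5498,-.0128,.1391])-s["position"])*1000)
E
```

```text
time: 19.25
position: [0.5125, -0.0491, 0.3283]
tool_rot: [[0.52, 0.753, 0.404], [0.596, -0.659, 0.46], [0.612, 0.001, -0.791]]
ft_force: [0.1, 0.9, -0.8]
opening: 0.0557
grip_force: 0.0
time: 19.75
position: [0.5308, -0.0356, 0.2874]
tool_rot: [[0.17, 0.753, 0.636], [0.194, -0.658, 0.728], [0.966, 0.0, -0.258]]
ft_force: [-0.3, -0.4, -0.5]
opening: 0.056
grip_force: 0.0
time: 19.95
position: [0.5303, -0.0352, 0.2867]
tool_rot: [[0.178, 0.754, 0.632], [0.191, -0.656, 0.73], [0.965, -0.009, -0.261]]
ft_force: [-0.2, 0.3, 0.3]
opening: 0.0557
grip_force: 0.0
[ 0.5303 -0.0352  0.2867] [-1.0562  0.303   2.0744  1.1424  1.6066 -0.8507]
rv [-0.0041 -0.0088  0.0003]
[(0.72, [281.1, 317.2, 81.1, 40.1])]
[array([324.4755, 296.3905]), array([324.5208, 369.0739])]
[array([324.5697, 303.6724]), array([324.6386, 376.4894])]
delta to grasp mm [  19.4964   22.4249 -147.6191]
```

View pics/w7.png

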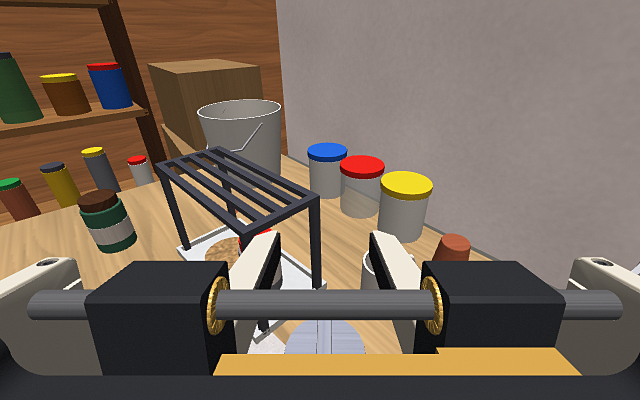

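The tool is now nearly horizontal. The lid and bow at (323,340) lie centred between the fingers, and the rack is to the left. I descend around the bow and grip.

```bash
python3 -m handwheel '[0,0,0,20,22,-30,0.6, 0,0,0,20,22,-70,0.6, 0,0,0,20,22,-105,0.6, 0,0,0,20,22,-130,0.6, 0,0,0,20,22,-148,0.6]'
python3 -m handwheel '[0,0,0,0,0,0,0.2, 0,0,0,0,0,0,0, 0,0,0,0,0,0,0, 0,0,0,0,0,0,0, 0,0,0,0,0,0,0]' 50
python3 -m handwheel '[0,0,0,0,0,0,0, 0,0,0,0,0,0,0, 0,0,0,0,0,2,0, 0,0,0,0,0,5,0, 0,0,0,0,0,10,0]'
python3 -c "
from h import *
s=arm.sense();print(s['position'],s['joint_positions'],s['wrist_torque'])"
```

```text
time: 20.55
position: [0.5512, -0.0132, 0.1405]
tool_rot: [[0.17, 0.756, 0.632], [0.202, -0.654, 0.729], [0.964, 0.003, -0.264]]
ft_force: [-0.7, -0.4, -0.3]
opening: 0.0556
grip_force: 0.0
time: 21.05
position: [0.5504, -0.0129, 0.1401]
tool_rot: [[0.173, 0.755, 0.632], [0.196, -0.656, 0.729], [0.965, -0.002, -0.261]]
ft_force: [-0.5, -0.4, -0.2]
opening: 0.0203
grip_force: 0.0
time: 21.55
position: [0.5502, -0.0128, 0.1488]
tool_rot: [[0.176, 0.755, 0.632], [0.194, -0.656, 0.729], [0.965, -0.006, -0.261]]
ft_force: [1.0, 0.2, -3.0]
opening: 0.0136
grip_force: 50.0
[ 0.5502 -0.0128  0.1488] [-0.9866  0.6039  2.1483  1.2205  1.4271 -1.1866] [-0.8256  0.8302 -0.0194]
```

```bash
cat > carry.py <<'E'
from plan import *
th=np.radians(15)
def P(k):
    x,y,z,w=k;w=np.radians(w);R=tool(w,th);return np.array([x-.0055*np.cos(w),y-.0055*np.sin(w),z+.130]),R
import sys
K=[(.5535,-.0085,.02,49,0),(.5535,-.0085,.14,49,5),(.44,.03,.14,49,5),(.44,.30,.14,49,10),(.44,.37,.14,43,5),(.44,.38,.12,33,5),(.44,.38,.09,21,5),(.44,.37,.045,8,5),(.44,.33,.028,2,5),(.50,.325,.028,2,5),(.586,.329,.028,2,5)]
if len(sys.argv)>1: K=eval(sys.argv[1])
prev=None
for a,b in zip(K,K[1:]):
    n=b[4];qs=[]
    for t in np.linspace(0,1,n+1):
        q=ik(*P([a[i]+t*(b[i]-a[i]) for i in range(4)]));qs.append(q)
    if any(q is None for q in qs): print(b,"unreachable");continue
    print(b,"m",[round(marg(q),2) for q in qs[1:]],"dq",np.abs(np.diff(qs,axis=0)).max(0),"end",qs[-1],"step mm",((P(b)[0]-P(a)[0])*1000/n).round(1))
E
python3 carry.py
```

```text
Traceback (most recent call last):
  File "carry.py", line 14, in <module>
    print(b,"m",[round(marg(q),2) for q in qs[1:]],"dq",np.abs(np.diff(qs,axis=0)).max(0),"end",qs[-1],"step mm",((P(b)[0]-P(a)[0])*1000/n).round(1))
                                                                                                                   ~^^^
  File "carry.py", line 4, in P
    x,y,z,w=k;w=np.radians(w);R=tool(w,th);return np.array([x-.0055*np.cos(w),y-.0055*np.sin(w),z+.130]),R
    ^^^^^^^
ValueError: too many values to unpack (expected 4)
```

```bash
sed -i 's/x,y,z,w=k;w/x,y,z,w=k[:4];w/' carry.py; python3 carry.py
```

```text
(0.5535, -0.0085, 0.14, 49, 5) m [np.float64(0.44), np.float64(0.45), np.float64(0.46), np.float64(0.47), np.float64(0.49)] dq [0.    0.057 0.018 0.008 0.024 0.062] end [-0.974  0.325  2.089  1.206  1.541 -0.872] step mm [ 0.  0. 24.]
(0.44, 0.03, 0.14, 49, 5) m [np.float64(0.44), np.float64(0.39), np.float64(0.34), np.float64(0.29), np.float64(0.24)] dq [0.059 0.032 0.052 0.049 0.023 0.031] end [-1.21   0.168  2.336  1.02   1.635 -1.018] step mm [-22.7   7.7   0. ]
(0.44, 0.3, 0.14, 49, 10) m [np.float64(0.2), np.float64(0.16), np.float64(0.12), np.float64(0.09), np.float64(0.06), np.float64(0.04), np.float64(0.02), np.float64(0.01), np.float64(0.01), np.float64(0.01)] dq [0.136 0.032 0.044 0.114 0.077 0.014] end [-0.397 -0.026  2.567  1.683  1.176 -0.95 ] step mm [ 0. 27.  0.]
(0.44, 0.37, 0.14, 43, 5) m [np.float64(0.01), np.float64(0.01), np.float64(0.02), np.float64(0.03), np.float64(0.04)] dq [0.104 0.014 0.014 0.136 0.064 0.053] end [ 0.096  0.001  2.541  2.262  0.868 -1.104] step mm [-0.1 14.1  0. ]
(0.44, 0.38, 0.12, 33, 5) m [np.float64(0.03), np.float64(0.03), np.float64(0
[... 619 characters left out ...]
 ]
(0.44, 0.33, 0.028, 2, 5) m [np.float64(0.22), np.float64(0.21), np.float64(0.21), np.float64(0.21), np.float64(0.21)] dq [0.001 0.011 0.003 0.018 0.013 0.009] end [ 0.963  0.519  2.374  4.14   1.167 -1.786] step mm [-0.  -7.9 -3.4]
(0.5, 0.325, 0.028, 2, 5) m [np.float64(0.21), np.float64(0.22), np.float64(0.23), np.float64(0.24), np.float64(0.25)] dq [0.033 0.002 0.01  0.032 0.011 0.001] end [ 0.807  0.526  2.335  3.99   1.115 -1.788] step mm [12. -1.  0.]
(0.586, 0.329, 0.028, 2, 5) m [np.float64(0.27), np.float64(0.29), np.float64(0.31), np.float64(0.34), np.float64(0.36)] dq [0.035 0.007 0.026 0.031 0.021 0.007] end [ 0.652  0.552  2.219  3.859  1.016 -1.82 ] step mm [17.2  0.8  0. ]
```

```bash
for k in "[(.5535,-.0085,.02,49,0),(.5535,-.0085,.24,49,5),(.48,.10,.24,52,5),(.46,.28,.22,52,5),(.46,.36,.20,44,5),(.46,.38,.16,33,5),(.45,.38,.10,21,5),(.44,.37,.045,8,5)]" "[(.5535,-.0085,.02,49,0),(.5535,-.0085,.22,49,5),(.48,.10,.20,58,5),(.45,.28,.20,60,5),(.45,.36,.18,49,5),(.45,.38,.14,37,5),(.45,.39,.10,24,5),(.44,.38,.045,10,5)]" ; do python3 carry.py "$k"; echo; done
```

```text
(0.5535, -0.0085, 0.24, 49, 5) m [np.float64(0.45), np.float64(0.47), np.float64(0.5), np.float64(0.54), np.float64(0.59)] dq [0.    0.104 0.051 0.013 0.044 0.114] end [-0.974  0.153  1.986  1.212  1.639 -0.614] step mm [ 0.  0. 44.]
(0.48, 0.1, 0.24, 52, 5) m [np.float64(0.55), np.float64(0.5), np.float64(0.46), np.float64(0.42), np.float64(0.38)] dq [0.005 0.043 0.047 0.005 0.005 0.01 ] end [-0.955 -0.049  2.205  1.191  1.66  -0.64 ] step mm [-14.7  21.7   0. ]
(0.46, 0.28, 0.22, 52, 5) m [np.float64(0.33), np.float64(0.28), np.float64(0.25), np.float64(0.22), np.float64(0.2)] dq [0.132 0.041 0.049 0.075 0.108 0.016] end [-0.47  -0.186  2.378  1.463  1.265 -0.579] step mm [-4. 36. -4.]
(0.46, 0.36, 0.2, 44, 5) m [np.float64(0.18), np.float64(0.17), np.float64(0.16), np.float64(0.16), np.float64(0.16)] dq [0.111 0.021 0.019 0.134 0.101 0.069] end [ 0.017 -0.157  2.424  1.939  0.785 -0.736] step mm [-0.1 16.1 -4. ]
(0.46, 0.38, 0.16, 33, 5) m [np.float64(0.14), np.float64(0.13), np.float64(0.12), np.float64(0.12), np.float64(0.12)] dq [0.078 0.038 0.014 0.203 0.06  0.145] end [ 0.392
[... 1461 characters left out ...]
(0.45, 0.38, 0.14, 37, 5) m [np.float64(0.11), np.float64(0.09), np.float64(0.08), np.float64(0.07), np.float64(0.07)] dq [0.084 0.037 0.02  0.19  0.059 0.12 ] end [ 0.297  0.03   2.51   2.64   0.757 -1.286] step mm [-0.2  4.2 -8. ]
(0.45, 0.39, 0.1, 24, 5) m [np.float64(0.07), np.float64(0.07), np.float64(0.08), np.float64(0.1), np.float64(0.12)] dq [0.082 0.043 0.019 0.19  0.036 0.115] end [ 0.684  0.237  2.462  3.474  0.885 -1.716] step mm [-0.1  2.2 -8. ]
(0.44, 0.38, 0.045, 10, 5) m [np.float64(0.13), np.float64(0.15), np.float64(0.17), np.float64(0.19), np.float64(0.22)] dq [0.063 0.048 0.027 0.124 0.051 0.036] end [ 0.951  0.467  2.364  4.006  1.096 -1.815] step mm [ -2.1  -1.7 -11. ]
```

```bash
python3 -m handwheel '[0,0,0,0,0,20,0, 0,0,0,0,0,60,0, 0,0,0,0,0,105,0, 0,0,0,0,0,150,0, 0,0,0,0,0,190,0]'
python3 -m handwheel '[0,0,0.01,-14,21,10,0, 0,0,0.02,-29,43,20,0, 0,0,0.03,-44,65,30,0, 0,0,0.04,-59,86,30,0, 0,0,0.052,-73.5,108,30,0]'
python3 -m handwheel '[0,0,0,-4,36,-4,0, 0,0,0,-8,72,-8,0, 0,0,0,-12,108,-12,0, 0,0,0,-16,144,-16,0, 0,0,0,-20,180,-20,0]'
python3 -m handwheel '[0,0,-0.028,0,16,-4,0, 0,0,-0.056,0,32,-8,0, 0,0,-0.084,0,48,-12,0, 0,0,-0.112,0,64,-16,0, 0,0,-0.14,0,80,-20,0]'
python3 -c "
from carry import P,ik,np
from rig import arm
s=arm.sense();print(s['joint_positions'],P((.46,.36,.2,44))[0]-s['position'],np.degrees(np.arctan2(s['tool_rot'][1,2],s['tool_rot'][0,2])))" | tail -2
```

```text
time: 22.05
position: [0.5496, -0.012, 0.3412]
tool_rot: [[0.175, 0.755, 0.632], [0.194, -0.655, 0.73], [0.965, -0.005, -0.261]]
ft_force: [-0.1, -0.5, -3.4]
opening: 0.0138
grip_force: 50.0
time: 22.55
position: [0.4754, 0.0967, 0.3691]
tool_rot: [[0.164, 0.789, 0.592], [0.204, -0.615, 0.762], [0.965, -0.005, -0.262]]
ft_force: [-0.7, -0.3, -2.9]
opening: 0.0135
grip_force: 50.0
time: 23.05
position: [0.4556, 0.2767, 0.3487]
tool_rot: [[0.165, 0.788, 0.594], [0.203, -0.616, 0.761], [0.965, -0.005, -0.261]]
ft_force: [1.0, 0.2, -3.1]
opening: 0.0135
grip_force: 50.0
time: 23.55
position: [0.4555, 0.3559, 0.3284]
tool_rot: [[0.192, 0.694, 0.694], [0.178, -0.72, 0.671], [0.965, -0.006, -0.262]]
ft_force: [0.5, -0.1, -2.1]
opening: 0.0136
grip_force: 50.0
(0.586, 0.329, 0.028, 2, 5) m [np.float64(0.27), np.float64(0.29), np.float64(0.31), np.float64(0.34), np.float64(0.36)] dq [0.035 0.007 0.026 0.031 0.021 0.007] end [ 0.652  0.552  2.219  3.859  1.016 -1.82 ] step mm [17.2  0.8  0. ]
[-0.005 -0.152  2.441  1.936  0.806 -0.749] [0.001 0.    0.002] 44.00738827021466
```

```bash
python3 -m handwheel '[0,0,-0.038,0,4,-8,0, 0,0,-0.077,0,8,-16,0, 0,0,-0.115,0,13,-24,0, 0,0,-0.154,0,17,-32,0, 0,0,-0.192,0,21,-40,0]'
python3 -m handwheel '[0,0,-0.042,-2,0,-12,0, 0,0,-0.084,-4,0,-24,0, 0,0,-0.125,-6,0,-36,0, 0,0,-0.167,-8,1,-48,0, 0,0,-0.209,-10.5,1,-60,0]'
python3 -m handwheel '[0,0,-0.045,-2,-2,-10,0, 0,0,-0.091,-4,-4,-20,0, 0,0,-0.136,-6,-6,-30,0, 0,0,-0.182,-8,-8,-42,0, 0,0,-0.227,-10.5,-9,-54,0]'
python3 -m handwheel '[0,0,0,0,0,0,0]'
python3 - <<'E'
from h import *
s=arm.sense();print(s['joint_positions'],np.degrees(np.arctan2(s['tool_rot'][1,2],s['tool_rot'][0,2])),s["position"])
c=read_camera("wrist");save(c,"w8")
for r in regions_of(c,"mat")[:2]:
    ys,xs=np.nonzero(r["mask"]);print("mat",r["p"],r["box"],at_z(c,(xs.mean(),ys.mean()),.008,s))
sc=read_camera("scene");save(sc,"s8")
for r in regions_of(sc,"mat")[:2]:
    ys,xs=np.nonzero(r["mask"]);print("mat scene",r["p"],r["box"],at_z(sc,(xs.mean(),ys.mean()),.008))
cv2.imwrite("pics/both.png",np.hstack([cv2.resize(c["frame"][:,:,::-1],(400,250)),cv2.resize(sc["frame"][180:380,160:480,::-1],(400,250))]))
E
```

```text
time: 24.05
position: [0.4556, 0.3759, 0.2878]
tool_rot: [[0.224, 0.543, 0.81], [0.138, -0.84, 0.525], [0.965, -0.005, -0.263]]
ft_force: [0.7, -0.3, -2.4]
opening: 0.0133
grip_force: 50.0
time: 24.55
position: [0.4455, 0.3765, 0.228]
tool_rot: [[0.247, 0.356, 0.901], [0.089, -0.935, 0.344], [0.965, -0.005, -0.262]]
ft_force: [0.7, 0.6, -3.1]
opening: 0.0135
grip_force: 50.0
time: 25.05
position: [0.4352, 0.3675, 0.1743]
tool_rot: [[0.26, 0.136, 0.956], [0.031, -0.991, 0.133], [0.965, -0.005, -0.262]]
ft_force: [-0.3, 0.3, -3.8]
opening: 0.0137
grip_force: 50.0
time: 25.15
position: [0.4349, 0.3688, 0.1733]
tool_rot: [[0.261, 0.139, 0.955], [0.033, -0.99, 0.135], [0.965, -0.004, -0.263]]
ft_force: [-0.3, 0.4, -3.1]
opening: 0.0138
grip_force: 50.0
[ 0.9697  0.4817  2.3716  4.0539  1.1177 -1.8023] 8.072728392490923 [0.4349 0.3688 0.1733]
mat 0.56 [369.6, 245.1, 28.3, 15.0] [0.6196 0.3061 0.008 ]
mat scene 0.61 [248.5, 300.7, 36.1, 27.5] [0.5844 0.3296 0.008 ]
```

View pics/both.png

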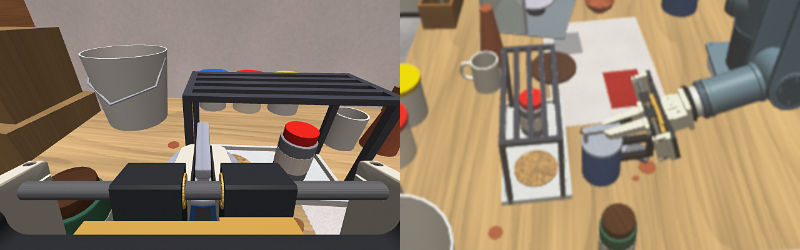

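The left half (wrist) looks into the rack front with the held bow at (203,145). The right half (scene) shows the canister upright in front of the rack, facing the mat at (537,168). I align it and slide it in.

```bash
python3 -m handwheel '[0,0,-0.017,0,-8,-2,0, 0,0,-0.035,0,-17,-5,0, 0,0,-0.052,0,-26,-8,0, 0,0,-0.07,0,-35,-11,0, 0,0,-0.087,0,-43,-14,0]'
python3 -m handwheel '[0,0,0,5,0,0,0, 0,0,0,15,0,0,0, 0,0,0,28,0,0,0, 0,0,0,42,1,0,0, 0,0,0,55,1,0,0]'
python3 -m handwheel '[0,0,0,12,0,0,0, 0,0,0,24,0,0,0, 0,0,0,36,0,0,0, 0,0,0,48,1,0,0, 0,0,0,60,1,0,0]'
python3 -m handwheel '[0,0,0,10,0,0,0, 0,0,0,20,0,0,0, 0,0,0,26,0,0,0, 0,0,0,30,0,0,0, 0,0,0,30,0,0,0]'
python3 - <<'E'
from h import *
s=arm.sense();R=s["tool_rot"];print(s['joint_positions'],np.degrees(np.arctan2(R[1,2],R[0,2])),s["position"], "axis est",s["position"]+np.r_[R[:2,2]/np.linalg.norm(R[:2,2])*.0055,-.13])
sc=read_camera("scene");save(sc,"s9")
cv2.imwrite("pics/s9c.png",cv2.resize(sc["frame"][200:360,220:380,::-1],(600,600),interpolation=2))
E
```

```text
time: 25.85
position: [0.4357, 0.3243, 0.1609]
tool_rot: [[0.261, 0.051, 0.964], [0.009, -0.999, 0.05], [0.965, -0.004, -0.261]]
ft_force: [-0.4, 0.9, -3.7]
opening: 0.0138
grip_force: 50.0
time: 26.35
position: [0.4922, 0.3267, 0.1616]
tool_rot: [[0.26, 0.053, 0.964], [0.009, -0.999, 0.052], [0.966, -0.005, -0.26]]
ft_force: [0.6, 0.7, -3.5]
opening: 0.0137
grip_force: 50.0
time: 26.85
position: [0.5517, 0.3274, 0.1612]
tool_rot: [[0.26, 0.053, 0.964], [0.009, -0.999, 0.052], [0.965, -0.005, -0.26]]
ft_force: [0.4, 1.0, -4.2]
opening: 0.0137
grip_force: 50.0
time: 27.35
position: [0.581, 0.3272, 0.1613]
tool_rot: [[0.26, 0.052, 0.964], [0.009, -0.999, 0.052], [0.966, -0.005, -0.26]]
ft_force: [-0.2, 0.1, -3.3]
opening: 0.0142
grip_force: 50.0
[ 0.6419  0.5482  2.2466  3.8184  1.0265 -1.7882] 3.0699190686055315 [0.581  0.3272 0.1613] axis est [0.5865 0.3275 0.0313]
```

View pics/s9c.png

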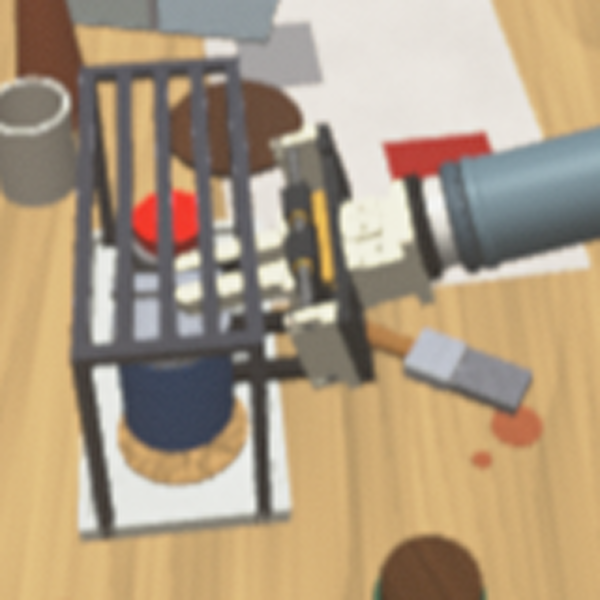

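The crop shows the canister under the shelf above the mat at (183,440), handle out of the front, with everything clear. I lower it.

```bash
python3 -m handwheel '[0,0,0,0,1,-4,0, 0,0,0,0,1,-9,0, 0,0,0,0,1,-14,0, 0,0,0,0,1,-17,0, 0,0,0,0,1,-18,0]'
python3 -m handwheel '[0,0,0,0,0,-1,0, 0,0,0,0,0,-2,0, 0,0,0,0,0,-3,0, 0,0,0,0,0,-4,0, 0,0,0,0,0,-4,0]'
```

```text
time: 27.9
position: [0.5805, 0.3283, 0.1422]
tool_rot: [[0.261, 0.053, 0.964], [0.01, -0.999, 0.052], [0.965, -0.004, -0.262]]
ft_force: [0.4, -0.1, -3.1]
opening: 0.0139
grip_force: 50.0
time: 28.4
position: [0.5807, 0.3283, 0.1392]
tool_rot: [[0.26, 0.053, 0.964], [0.009, -0.999, 0.052], [0.965, -0.005, -0.261]]
ft_force: [-0.3, 0.7, -3.6]
opening: 0.0138
grip_force: 50.0
```

```bash
python3 -m handwheel '[0,0,0,0,0,-0.7,0, 0,0,0,0,0,-1.4,0, 0,0,0,0,0,-2,0, 0,0,0,0,0,-2,0]'; python3 -c "
from rig import arm;s=arm.sense();print(s['ft_force'],s['wrist_torque'])"
```

```text
time: 28.8
position: [0.5809, 0.3285, 0.1377]
tool_rot: [[0.259, 0.053, 0.964], [0.009, -0.999, 0.052], [0.966, -0.005, -0.259]]
ft_force: [-2.2, 0.5, -2.1]
opening: 0.0138
grip_force: 50.0
[-2.15162305  0.45001795 -2.10746559] [-0.06888849  0.84085694  0.04671284]
```

```bash
python3 -m handwheel '[0,0,0,0,0,-0.6,0, 0,0,0,0,0,-1,0, 0,0,0,0,0,-1,0.1, 0,0,0,0,0,-1,0.3, 0,0,0,0,0,-1,0.5]'
python3 -m handwheel '[0,0,0,0,0,0,0.5, 0,0,0,0,0,0,0.5, 0,0,0,-8,0,1,0.5, 0,0,0,-25,-1,4,0.5, 0,0,0,-50,-2,8,0.5]'
python3 -m handwheel '[0,0,0,-20,0,6,0.5, 0,0,0,-40,0,14,0.5, 0,0,0,-60,1,25,0.5, 0,0,0,-75,2,40,0.5, 0,0,0,-80,3,50,0.5]'
python3 - <<'E'
from h import *
print(arm.sense()["joint_positions"],arm.sense()["position"],arm.sense()["ft_force"])
sc=read_camera("scene");save(sc,"s10")
cv2.imwrite("pics/s10c.png",cv2.resize(sc["frame"][200:360,220:380,::-1],(600,600),interpolation=2))
E
```

```text
time: 29.3
position: [0.5809, 0.3282, 0.1363]
tool_rot: [[0.26, 0.052, 0.964], [0.009, -0.999, 0.052], [0.965, -0.005, -0.26]]
ft_force: [-0.8, -0.2, 0.5]
opening: 0.0254
grip_force: 0.0
time: 29.8
position: [0.5299, 0.3256, 0.1444]
tool_rot: [[0.26, 0.051, 0.964], [0.009, -0.999, 0.051], [0.966, -0.005, -0.26]]
ft_force: [-1.0, -0.4, 0.1]
opening: 0.0465
grip_force: 0.0
time: 30.3
position: [0.448, 0.329, 0.1945]
tool_rot: [[0.261, 0.055, 0.964], [0.011, -0.999, 0.054], [0.965, -0.004, -0.262]]
ft_force: [0.3, -0.3, 0.6]
opening: 0.0464
grip_force: 0.0
[ 0.9248  0.4128  2.3788  4.1205  1.0937 -1.8663] [0.448  0.329  0.1945] [ 0.2611 -0.3031  0.5688]
```

View pics/s10c.png

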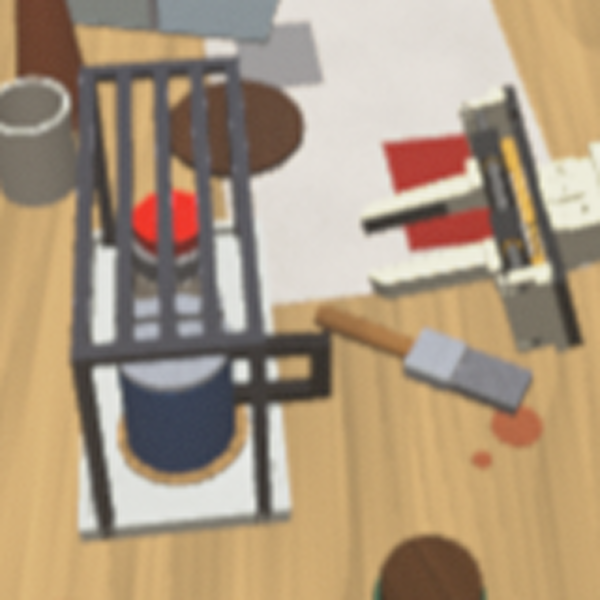

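The canister stands upright and centred on the mat, its handle straight out of the front. The gripper is clear and nothing else has moved.

```bash
python3 -c "
from rig import arm
print(arm.sign_off())"
```

```text
the job is handed in; nothing more can be done
None
```

I set the canister on the bat, let go, gripped it afresh, and stood it on the cork mat under the shelf with its handle out of the rack's open front; I handed in at about 30 s of the allowed 61 s, and the verdict was not shown.

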